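# Hook a ledge rail into a slotted drying rack and snap it home

### The arm

A 6-joint arm with a two-finger parallel gripper is mounted at the origin on the work surface. World frame = base frame: x ahead of the robot, y to its left, z up, the work surface at z = 0. Lengths are in m, angles in rad, forces in N, time in s.
With the tool pointing down it reaches from about 0.25 to 0.775 m from the base axis. Payload 4 kg.
Tool frame: the origin (TCP) lies at the very end of the fingers, on their centre line; the grasp point (between the pads) lies 19 mm behind it (ctrl.grip_point_offset is the distance from the TCP to the grasp point, in m); y points along the fingers, x is the direction in which the jaws open and shut, and the axes are right-handed (so a half turn about y gives the same grasp; the last joint's range is limited). The gripper opens to 85 mm and grips with 20 to 120 N. Pads are 22 mm wide; open, the fingers measure 114 mm over their backs; the gripper's body (76 mm by 85 mm) begins 54 mm behind the grasp point. The pads swing forward as they close: fully open they stand 13 mm farther back than shut.
Start: joints at [1.004, 0.087, 1.371, -0, 1.684, -0.103], TCP at [0.246, 0.492, 0.231] pointing down, gripper open.
Joint ranges: [-3.1, 3.1], [-0.76, 2.03], [0.27, 2.55], [-1.08, 4.22], [0.17, 2.65], [-2.57, 2.57]. Speed limits (rad/s): [2.79, 2.79, 3.14, 3.14, 3.14, 3.14].

### API

Orientations are given as a 3x3 rotation matrix whose columns are the frame's x, y, z axes.
In Python, from plant import ctrl gives the robot as it stands.
- The arm moves only by the shell command python3 -m jog 'ROWS'. ROWS is JSON, a list of rows, each an object of numbers: "dx", "dy", "dz": the shift along the tool's x, y, z in units of 40 mm (1.0 is 40 mm); "rx", "ry", "rz": the turn, a rotation vector about the tool's x, y, z in units of 6 degrees (1.0 is 6 degrees); "jaw": the opening, from -1 (shut) to 1 (fully open), so that 0 is half open. A call has exactly 10 rows; each row is the pose to reach, as a shift and turn from the pose commanded when the call began, along the tool's axes at that moment; what a row does not reach only later rows make up. A row lasts 1/10 s, in which the tool goes at most 50 mm and 8.59 degrees, less where a joint would pass 70% of its speed; a pose out of reach is approached as far as the arm can. A call with a gripper value outside its range is refused whole. The fingers move at their own pace and stop on an object; the grip force is fixed at half the most. Time passes only in rows, so rows that repeat a pose let the fingers close, or fill a call up. It gives the time, the measured TCP pose, the force and the opening at its end, in the units of the state.
- ctrl.observe(): the state, without advancing time (a new reading comes with each control period).
- ctrl.read_camera(name): name is "scene" or "side" or "wrist"; returns a dict with "frame" (384x512x3 uint8, blue, green, red), "mtx" (3x3 intrinsics, pixels), "R" (3x3) and "t" (3): a world point X has camera coordinates R X + t. Camera axes: x right, y down, z forward; pixel columns grow to the right and rows downward; lengths in m; the calibration is good to about 2 mm. A picture is of the moment at which its call begins. There is no depth.
- ctrl.hand_in(): hands the job in, once; it reports no verdict.
The state is a dict: "time": time; "joints": joint angles; "dq": joint speeds; "joint_efforts": joint torques, N m; "tcp_pos": TCP position; "orientation": TCP orientation; "wrist_force": force on the tool from outside, world axes, zero at the start; "moment": the same for the moment, N m; "finger_gap": finger opening in m.
Only numpy, scipy, OpenCV 4.12 (cv2) and the standard library are available. Lean on these libraries where they do the work, as an engineer would, in place of code of your own. Each camera call takes 0.05 s, during which the arm holds its last target.

### The job

Hook the loose cork-lined ledge rail into the two upper slots of the slotted drying rack, its hooks dropped down behind the uprights, and let go so that it hangs resting on the two orange spring catches. Then press down on its top until both ends are fully home and both catches have snapped back over it. Do not knock over or shift the bottle, the jar or the tub.

Things in the scene. Friction and masses are not known exactly. Their poses are not given: they have to be found in the camera images.
- rack: Grey steel drying rack, fixed. Origin on the table, midway between its two uprights, in the plane of their front faces; x points front to back (front towards the robot, turned up to 0.3 rad), y left, z up. Channel uprights at y = +-75 mm: front wall 40 mm wide, x 0 to 4, flanges back to x = 26, tops at z = 205. Open between them (110 mm wide) above z = 80. Feet 40 wide, 10 high, x -50 to 120.
- slot_l (a point): Bottom edge of the left (+y) upper slot, middle of its width, on the upright's front face: rack (0, 75, 140) mm. The slot is an open hole 11 mm wide (y) and 50 mm high (z 140 to 190) through the 4 mm wall.
- slot_r (a point): Bottom edge of the right (-y) upper slot, same size: rack (0, -75, 140) mm.
- low_ledge (a point): A like ledge already fitted lower on the rack, fixed: this point is mid-length on its top, rack (-30, 0, 80) mm; its shelf plate reaches forward to rack x = -75 at z 20 to 27 mm.
- housing_l (a point): Top centre of the dark housing of the left catch, outside the left upright: rack (-20, 130, 151) mm; 40 (x) x 18 (y) x 26 mm high. Its mirror image stands at y = -130.
- catch_l (a joint): Left orange spring catch, a bolt sliding out along rack +y: 0 m = sprung in, 0.013 = out. Nose x -36 to -24, tip at y = 99 mm, flat underside z = 133, top face sloping 45 degrees from z 135 at the tip up to 145. The rail's lug rests on the slope; its weight alone does not pass: about 5 to 10 N down per end pushes the bolt out, and it snaps back to 0 over the lug once that end is home.
- catch_r (a joint): Right orange spring catch, the mirror image of catch_l, sliding out along rack -y.
- rail: Loose aluminium ledge rail, about 350 g, standing the way it hangs. Origin: underside, mid-length, in its back face; x points out of the back (along rack x once fitted), y along it to the left, z up. Beam 190 mm long (y), 20 thick (x -40 to -20), 60 high: grip it across the 20 mm from above. 30 mm wide blocks behind it (x -20 to 0, y +-75) carry the hooks. Cork shelf 7 mm thick at its foot reaches to x = -75.
- tab_l (a point): Lower tip of the left hook's tooth: rail (9, 75, 20) mm. Hook 5 mm thick (y): neck x 0 to 6, z 44 to 56; tooth x 6 to 12, z 20 to 56. It passes the slot while the rail's origin is 120 to 134 mm above the rack's; with the rail back against the uprights (origin at rack x = 0), lower it: it rests on the catches at 105 to 113 mm and is fully home (necks on the slot bottoms) at 96 mm.
- tab_r (a point): Lower tip of the right hook's tooth: rail (9, -75, 20) mm; the same hook.
- pad_l (a point): Blue press mark on top of the rail above its left hook: rail (-30, 75, 60) mm. Fully home it lies at rack z = 156 mm.
- pad_r (a point): Blue press mark above the right hook: rail (-30, -75, 60) mm.
- lug_l (a point): End of the left lug, the small bar that works with the catch: rail (-30, 105, 34) mm; it sticks out 10 mm from the beam's end, x -36 to -24, z 32 to 36. The right end has the same.
- bottle: Bystander: white plastic bottle with a blue cap, 64 mm across, 190 mm tall, standing; origin under its centre.
- jar: Bystander: amber glass jar with a black cap, 60 mm across, 70 mm tall, standing close behind the rail; origin under its centre.
- tub: Bystander: open white tub with brushes and tools, 100 (x) x 150 (y) x 55 mm high; origin under its centre.

How it is judged:
By the outcome, as a careful person would: the job done as asked, in the order asked, and still so for the second after the job is handed in, with the robot touching nothing.
It also fails if it takes over 64 s, if anything falls off the work surface, if the arm or the gripper's body presses on something with over 40 N, if the wrist force passes 120 N, or if a joint passes its speed limit or range.

## Working session

There is one attempt and no reset: what is moved stays moved. The work goes in short steps, Python scripts to look and compute and a shell command to move; the robot and the scene stay as the last step left them, time stands still between calls to the robot, and variables do not carry over. Pictures are saved under pics/ and viewed, and the job is handed in when it is done.

```bash
ls; mkdir -p pics; cat > h.py <<'E'
import numpy as np, cv2, pickle
from plant import ctrl
def snap(tag):
    for n in ["scene","side","wrist"]:
        d=ctrl.read_camera(n); pickle.dump(d,open(f"pics/{tag}_{n}.pkl","wb")); cv2.imwrite(f"pics/{tag}_{n}.png",d["frame"])
def load(tag,n): return pickle.load(open(f"pics/{tag}_{n}.pkl","rb"))
def crop(tag,n,x0,y0,x1,y1,k):
    f=load(tag,n)["frame"][y0:y1,x0:x1]; cv2.imwrite(f"pics/{tag}_{n}_{x0}_{y0}.png",cv2.resize(f,None,fx=k,fy=k,interpolation=cv2.INTER_CUBIC))
def proj(d,X):
    X=np.atleast_2d(X); c=X@d["R"].T+d["t"]; p=c@d["mtx"].T; return p[:,:2]/p[:,2:]
def ray(d,uv):
    v=np.linalg.solve(d["mtx"],[uv[0],uv[1],1.]); return -d["R"].T@d["t"], d["R"].T@v
def onz(d,uv,z):
    o,v=ray(d,uv); return o+v*(z-o[2])/v[2]
E
python3 - <<'E'
from h import *
snap("a"); s=ctrl.observe()
print(s["tcp_pos"],s["orientation"],s["finger_gap"],s["time"])
for n in ["scene","side","wrist"]:
    d=load("a",n); print(n,-d["R"].T@d["t"],d["R"][2],d["mtx"][0,0])
E
```

```text
pics
[0.24581962 0.49158164 0.23035629] [[ 4.47338953e-01 -9.67273672e-04 -8.94363978e-01]
 [ 8.94362773e-01 -1.48225148e-03  4.47339953e-01]
 [-1.75837249e-03 -9.99998434e-01  2.02024738e-04]] 0.08520640583186075 0.15
scene [ 1.22928262 -0.18515166  1.12460004] [-0.55880211  0.158667   -0.81398095] 480.9472546813813
side [ 0.42024508 -0.65969354  0.98649928] [ 0.09820423  0.61054541 -0.78586909] 382.6009319386043
wrist [0.17337856 0.528276   0.37161997] [ 0.28383228 -0.14273712 -0.94819057] 301.5690398205125
```

View pics/a_scene.png

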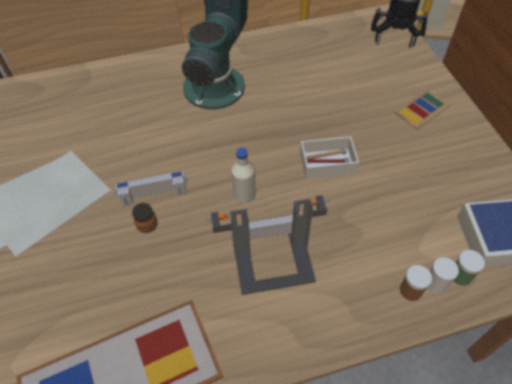

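View pics/a_side.png

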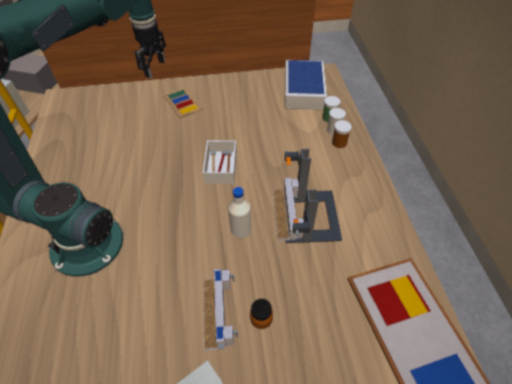

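View pics/a_wrist.png

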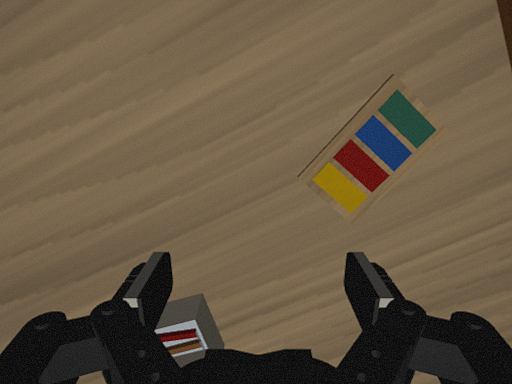

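The scene camera looks back at the robot: the rail is at about (150,187), the jar at (145,217), the bottle at (243,180), the tub at (329,157) and the rack at (270,240). I'll enlarge these.

```bash
python3 - <<'E'
from h import *
crop("a","scene",105,160,205,235,8)
crop("a","scene",205,185,335,300,6)
crop("a","side",190,255,290,355,6)
crop("a","side",265,140,350,250,6)
E
```

```text
(no output)
```

View pics/a_scene_105_160.png

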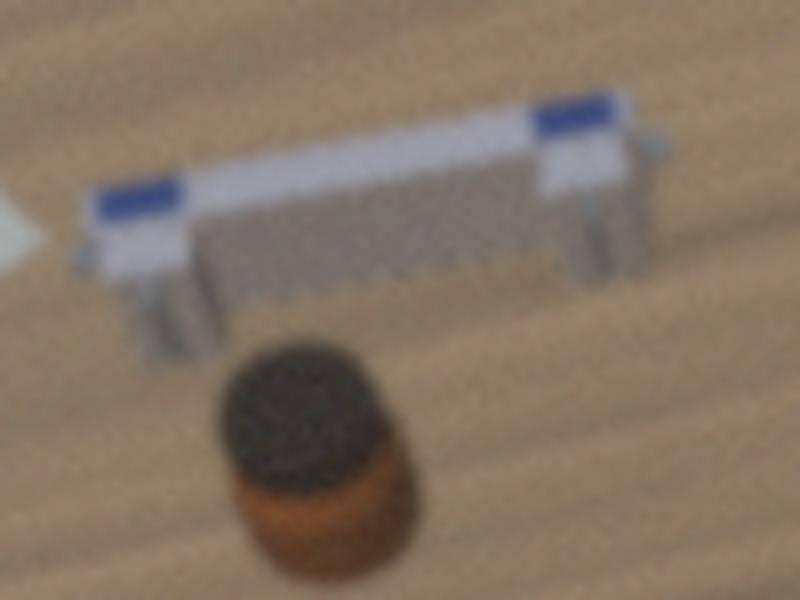

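View pics/a_scene_205_185.png

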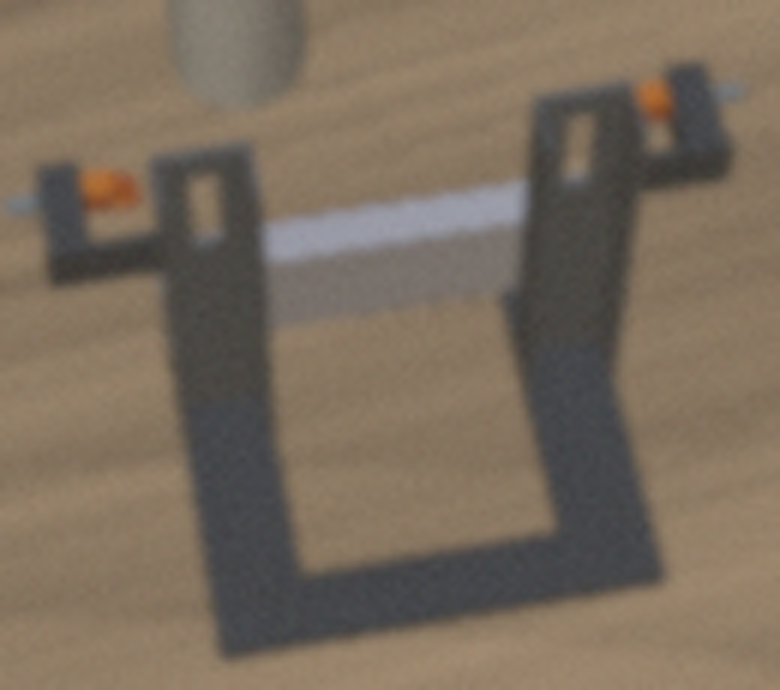

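View pics/a_side_190_255.png

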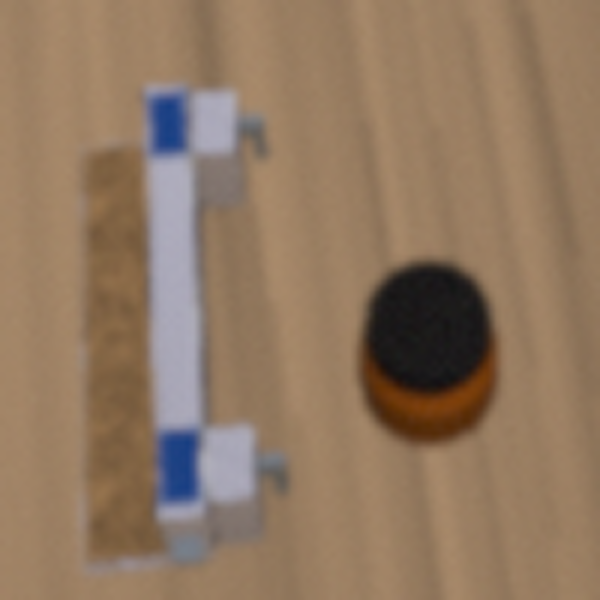

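View pics/a_side_265_140.png

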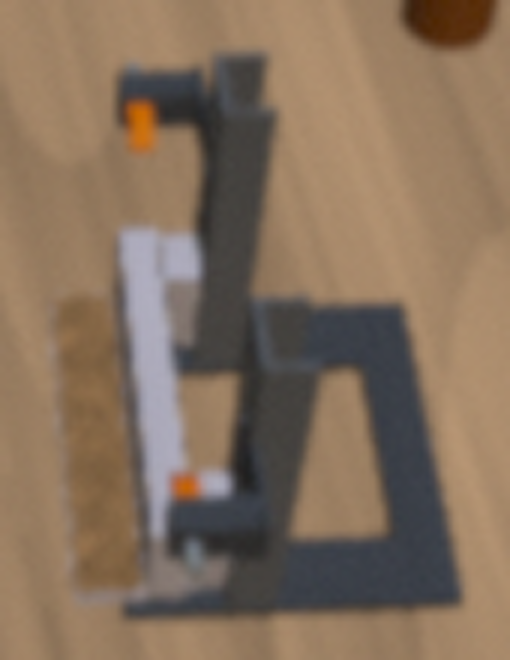

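```bash
cat > fit.py <<'E'
from h import *
from scipy.optimize import least_squares
def full(c,k,u): return ((u[0]+.5)/k-.5+c[0],(u[1]+.5)/k-.5+c[1])
def fit(obs,x0,zfree=False):
    # obs: list of (cam dict, local mm pt, px)
    def T(p,X):
        c,s=np.cos(p[2]),np.sin(p[2]); X=np.array(X)/1000
        return np.array([p[0]+c*X[0]-s*X[1],p[1]+s*X[0]+c*X[1],X[2]+(p[3] if zfree else 0)])
    f=lambda p: np.concatenate([proj(d,T(p,X))[0]-u for d,X,u in obs])
    r=least_squares(f,x0,loss="soft_l1",f_scale=.6); return r.x,f(r.x).reshape(-1,2),T
E
cat > fit1.py <<'E'
from fit import *
S,D=load("a","scene"),load("a","side")
rs=[((-30,-75,60),(139,199)),((-30,75,60),(574,116)),((-40,95,60),(627,92)),((-40,-95,60),(88,190)),((0,60,60),(545,193)),((0,90,60),(628,186)),((0,-90,60),(108,277)),((0,-60,60),(190,270))]
rd=[((-30,75,60),(168,124)),((-30,-75,60),(180,467)),((-40,95,60),(146,88)),((-75,-95,7),(88,562)),((-75,95,7),(84,150)),((0,90,60),(238,91)),((0,60,60),(240,155)),((0,-60,60),(255,428)),((0,-90,60),(255,500))]
A=[(S,X,full((105,160),8,u)) for X,u in rs]; B=[(D,X,full((190,255),6,u)) for X,u in rd]
ks=[((0,-95,205),(152,157)),((0,-55,205),(250,147)),((0,55,205),(533,100)),((0,95,205),(632,88)),((4,-75,190),(206,172)),((4,75,190),(584,113)),((2,-75,140),(208,242)),((2,75,140),(574,181)),((120,-95,0),(222,657)),((120,95,0),(663,578)),((-40,121,151),(670,70)),((-40,139,151),(703,65)),((-40,-139,151),(38,165)),((-40,-121,151),(78,162))]
kd=[((120,95,10),(403,305)),((120,-95,10),(460,603)),((0,95,205),(215,55)),((26,95,205),(268,55)),((0,55,205),(218,112)),((26,55,205),(273,110)),((0,-55,205),(250,300)),((26,-55,205),(310,298)),((0,-95,205),(262,367)),((26,-95,205),(320,365)),((-75,95,27),(55,297)),((-75,-95,27),(78,592))]
E_=[(S,X,full((205,185),6,u)) for X,u in ks]; F=[(D,X,full((265,140),6,u)) for X,u in kd]
for nm,a,b in [("rail",A,B),("rack",E_,F)]:
    for t,o in [("both",a+b),("scene",a),("side",b)]:
        x,r,_=fit(o,[.5,0,0]); print(nm,t,np.round(x,4),"rms",np.sqrt((r**2).mean()).round(2))
        if t=="both": print(np.round(r,1).tolist())
        x,r,_=fit(o,[.5,0,0,0],True); print("   zfree",np.round(x,4),"rms",np.sqrt((r**2).mean()).round(2))
print("jar",onz(S,full((105,160),8,(305,418)),.07),onz(D,full((190,255),6,(428,328)),.07))
print("bottle",onz(S,(242,153),.19),onz(D,(238,192),.19))
print("tub",[onz(S,u,.055)[:2].round(3).tolist() for u in [(301,141),(355,137),(357,158),(306,165)]])
E
python3 fit1.py
```

```text
rail both [ 0.4044 -0.2686 -0.0621] rms 0.57
[[-0.0, 0.5], [-0.0, 0.8], [-0.0, -0.3], [-1.2, 0.2], [-0.5, 0.6], [-0.0, -0.6], [-1.1, 0.5], [-0.1, -0.7], [0.4, 0.1], [-0.1, 0.0], [0.1, -0.5], [-1.0, 1.3], [-0.3, -0.8], [-0.1, -0.5], [0.0, -0.9], [-0.3, -0.9], [0.2, -0.3]]
   zfree [ 0.4041 -0.2684 -0.0624 -0.0015] rms 0.55
rail scene [ 0.4041 -0.2678 -0.0653] rms 0.5
   zfree [ 0.3959 -0.2684 -0.0653 -0.0105] rms 0.47
rail side [ 0.4046 -0.2695 -0.0599] rms 0.54
   zfree [ 0.4042 -0.265  -0.0604 -0.0105] rms 0.45
rack both [ 6.423e-01 -2.000e-04 -1.134e-01] rms 0.67
[[-0.8, -0.3], [0.2, -1.3], [0.1, -0.7], [0.4, -1.3], [-0.5, 0.9], [0.0, 0.8], [0.1, -0.2], [0.3, 0.3], [-0.4, 1.3], [0.6, 1.7], [-1.0, -0.6], [0.6, -0.9], [-0.7, -0.3], [0.1, -0.9], [0.2, -0.7], [0.7, -0.5], [-0.1, -0.3], [0.1, -0.5], [0.9, 0.4], [1.0, 0.5], [0.1, -0.4], [-0.0, -0.4], [-0.1, 0.6], [0.3, 0.5], [-1.0, -0.7], [-0.9, 0.7]]
   zfree [ 6.420e-01  2.000e-04 -1.138e-01 -1.400e-03] rms 0.65
rack scene [ 6.428e-01 -2.000e-04 -1.130e-01] rms 0.74
   zfree [ 0.6351  0.0022 -0.1137 -0.0128] rms 0.61
rack side [ 6.418e-01 -3.000e-04 -1.150e-01] rms 0.56
   zfree [ 0.6443  0.0061 -0.1146 -0.0082] rms 0.52
jar [ 0.48146938 -0.29873567  0.07      ] [ 0.47615377 -0.30435372  0.07      ]
bottle [ 0.46336536 -0.01898438  0.19      ] [ 0.45830331 -0.02455529  0.19      ]
tub [[0.36, 0.183], [0.392, 0.341], [0.468, 0.315], [0.449, 0.167]]
```

```bash
cat > go.py <<'E'
from h import *
from scipy.spatial.transform import Rotation as Ro
RAIL=(.4044,-.2686,-.0621); RACK=(.6423,-.0002,-.1135)
def w(f,X):
    c,s=np.cos(f[2]),np.sin(f[2]); X=np.array(X)/1000; return np.array([f[0]+c*X[0]-s*X[1],f[1]+s*X[0]+c*X[1],X[2]])
def Rd(yaw): 
    x=np.array([np.cos(yaw),np.sin(yaw),0]); y=np.array([0,0,-1.]); return np.c_[x,y,np.cross(x,y)]
def delta(p,yaw):
    s=ctrl.observe(); R=np.array(s["orientation"]); 
    d=R.T@(np.array(p)-s["tcp_pos"])/.04; r=Ro.from_matrix(R.T@Rd(yaw)).as_rotvec(degrees=True)/6
    print("d",d.round(3),"r",r.round(3),"| t",round(s["time"],2),"tcp",np.round(s["tcp_pos"],4),"F",np.round(s["wrist_force"],1),"gap",round(s["finger_gap"],4))
E
python3 - <<'E'
from go import *
p=w(RAIL,(-30,0,0)); print(p); delta([p[0],p[1],.2],RAIL[2])
E
```

```text
[ 0.37445783 -0.2667382   0.        ]
d [-15.515   0.784 -11.357] r [ 8.0000e-03  1.1164e+01 -1.6000e-02] | t 0.15 tcp [0.2458 0.4916 0.2304] F [-1.   0.6 -0.4] gap 0.0852
```

```bash
python3 -m jog '[{"dx":-1,"dz":-0.7,"ry":1.2,"jaw":0.3},{"dx":-2,"dz":-1.4,"ry":2.4,"jaw":0.2},{"dx":-3,"dz":-2.1,"ry":3.6,"jaw":0.2},{"dx":-4,"dz":-2.8,"ry":4.8,"jaw":0.2},{"dx":-5,"dz":-3.5,"ry":6,"jaw":0.2},{"dx":-6,"dz":-4.2,"ry":7.2,"jaw":0.2},{"dx":-7,"dz":-4.9,"ry":8.4,"jaw":0.2},{"dx":-8,"dz":-5.6,"ry":9.6,"jaw":0.2},{"dx":-9,"dz":-6.3,"ry":10.8,"jaw":0.2},{"dx":-9.8,"dz":-7,"ry":11.16,"jaw":0.2}]'
python3 - <<'E'
from go import *
p=w(RAIL,(-30,0,0)); delta([p[0],p[1],.2],RAIL[2])
E
```

```text
d [-15.515   0.784 -11.357] r [ 8.0000e-03  1.1164e+01 -1.6000e-02] | t 0.15 tcp [0.2458 0.4916 0.2304] F [-1.   0.6 -0.4] gap 0.0852schema error: expected keys dx, dy, dz, rx, ry, rz, jaw
```

```bash
python3 -m jog '[{"dx":-1,"dy":0,"dz":-0.7,"rx":0,"ry":1.2,"rz":0,"jaw":0.3},{"dx":-2,"dy":0,"dz":-1.4,"rx":0,"ry":2.4,"rz":0,"jaw":0.2},{"dx":-3,"dy":0,"dz":-2.1,"rx":0,"ry":3.6,"rz":0,"jaw":0.2},{"dx":-4,"dy":0,"dz":-2.8,"rx":0,"ry":4.8,"rz":0,"jaw":0.2},{"dx":-5,"dy":0,"dz":-3.5,"rx":0,"ry":6,"rz":0,"jaw":0.2},{"dx":-6,"dy":0,"dz":-4.2,"rx":0,"ry":7.2,"rz":0,"jaw":0.2},{"dx":-7,"dy":0,"dz":-4.9,"rx":0,"ry":8.4,"rz":0,"jaw":0.2},{"dx":-8,"dy":0,"dz":-5.6,"rx":0,"ry":9.6,"rz":0,"jaw":0.2},{"dx":-9,"dy":0,"dz":-6.3,"rx":0,"ry":10.8,"rz":0,"jaw":0.2},{"dx":-9.8,"dy":0,"dz":-7,"rx":0,"ry":11.16,"rz":0,"jaw":0.2}]'
python3 - <<'E'
from go import *
p=w(RAIL,(-30,0,0)); delta([p[0],p[1],.15],RAIL[2])
E
```

```text
time: 1.15
tcp_pos: [0.3206, 0.014, 0.2314]
orientation: [[0.998, 0.001, 0.065], [-0.065, -0.0, 0.998], [0.001, -1.0, -0.0]]
wrist_force: [0.7, -0.0, 0.9]
finger_gap: 0.0513
d [ 1.801  2.038 -6.915] r [ 0.001 -0.033  0.013] | t 1.15 tcp [0.3206 0.014  0.2314] F [ 0.7 -0.   0.9] gap 0.0513
```

```bash
python3 -m jog '[{"dx":0.25,"dy":0,"dz":-1,"rx":0,"ry":0,"rz":0,"jaw":0.2},{"dx":0.5,"dy":0,"dz":-2,"rx":0,"ry":0,"rz":0,"jaw":0.2},{"dx":0.75,"dy":0,"dz":-3,"rx":0,"ry":0,"rz":0,"jaw":0.2},{"dx":1,"dy":0.3,"dz":-4,"rx":0,"ry":0,"rz":0,"jaw":0.2},{"dx":1.3,"dy":0.7,"dz":-5,"rx":0,"ry":0,"rz":0,"jaw":0.2},{"dx":1.6,"dy":1.2,"dz":-6,"rx":0,"ry":0,"rz":0,"jaw":0.2},{"dx":1.8,"dy":1.7,"dz":-6.6,"rx":0,"ry":0,"rz":0,"jaw":0.2},{"dx":1.8,"dy":2,"dz":-6.91,"rx":0,"ry":0,"rz":0,"jaw":0.2},{"dx":1.8,"dy":2.04,"dz":-6.91,"rx":0,"ry":0,"rz":0,"jaw":0.2},{"dx":1.8,"dy":2.04,"dz":-6.91,"rx":0,"ry":0,"rz":0,"jaw":0.2}]'
python3 - <<'E'
from go import *
p=w(RAIL,(-30,0,0)); delta([p[0],p[1],.026],RAIL[2])
snap("b")
cv2.imwrite("pics/b_s2.png",cv2.resize(load("b","scene")["frame"][130:250,90:270],None,fx=4,fy=4))
E
```

```text
time: 2.15
tcp_pos: [0.3756, -0.2633, 0.1496]
orientation: [[0.998, -0.001, 0.061], [-0.061, 0.001, 0.998], [-0.001, -1.0, 0.001]]
wrist_force: [1.0, 1.4, 0.4]
finger_gap: 0.0513
d [-0.022  3.09  -0.09 ] r [-0.012  0.006 -0.006] | t 2.15 tcp [ 0.3756 -0.2633  0.1496] F [1.  1.4 0.4] gap 0.0513
```

View pics/b_wrist.png

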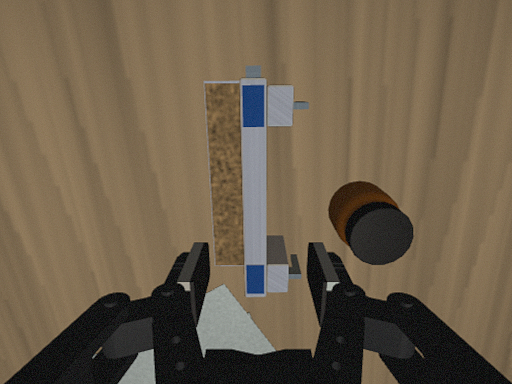

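View pics/b_s2.png

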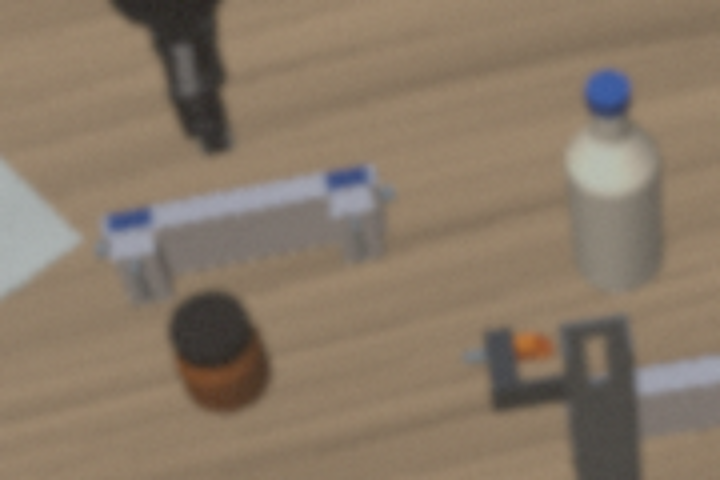

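Wrist view: rail centred between the fingers, pad_l near (254,106), pad_r (255,279), jar clear to the right. I'll refine the rail pose with this view.

```bash
python3 - <<'E'
from fit import *
W=load("b","wrist")
o=[((-30,75,60),(254,106)),((-30,-75,60),(255,279)),((-40,95,60),(243,79)),((-20,95,60),(265,79)),((-40,-95,60),(246,296)),((-20,-95,60),(265,295)),((0,90,60),(293,85)),((0,60,60),(293,125)),((0,-60,60),(287,265)),((0,-90,60),(287,291)),((-75,95,7),(204,82)),((-75,-95,7),(216,265))]
o=[(W,)+x for x in o]
for z in (0,1):
    x,r,_=fit(o,[.4,-.27,-.06]+[0]*z,bool(z)); print(x.round(4),r.round(1).tolist())
E
```

```text
[ 0.4039 -0.2674 -0.0566] [[-0.7, -0.0], [-0.2, 0.8], [-3.9, -1.9], [1.9, -2.1], [-1.9, 2.5], [0.8, 3.4], [1.5, -0.8], [0.1, 1.4], [1.7, 0.1], [0.7, 2.7], [-1.0, -1.8], [-2.2, 2.1]]
[ 0.4039 -0.2682 -0.0556 -0.0052] [[-0.6, 0.9], [0.1, -1.7], [-3.4, -0.3], [1.7, -0.4], [-1.5, -0.2], [0.9, 0.6], [0.7, 0.6], [-0.6, 1.9], [1.3, -2.2], [0.4, -0.0], [0.0, -0.5], [-1.3, 0.3]]
```

```bash
python3 -m jog '[{"dx":-0.03,"dy":0.5,"dz":-0.08,"rx":0,"ry":0,"rz":0,"jaw":0.2},{"dx":-0.03,"dy":1,"dz":-0.08,"rx":0,"ry":0,"rz":0,"jaw":0.2},{"dx":-0.03,"dy":1.5,"dz":-0.08,"rx":0,"ry":0,"rz":0,"jaw":0.2},{"dx":-0.03,"dy":2,"dz":-0.08,"rx":0,"ry":0,"rz":0,"jaw":0.2},{"dx":-0.03,"dy":2.5,"dz":-0.08,"rx":0,"ry":0,"rz":0,"jaw":0.2},{"dx":-0.03,"dy":2.9,"dz":-0.08,"rx":0,"ry":0,"rz":0,"jaw":0.2},{"dx":-0.03,"dy":3.1,"dz":-0.08,"rx":0,"ry":0,"rz":0,"jaw":0.2},{"dx":-0.03,"dy":3.1,"dz":-0.08,"rx":0,"ry":0,"rz":0,"jaw":-0.2},{"dx":-0.03,"dy":3.1,"dz":-0.08,"rx":0,"ry":0,"rz":0,"jaw":-0.4},{"dx":-0.03,"dy":3.1,"dz":-0.08,"rx":0,"ry":0,"rz":0,"jaw":-0.5}]'
python3 -m jog '[{"dx":0,"dy":0,"dz":0,"rx":0,"ry":0,"rz":0,"jaw":-0.6},{"dx":0,"dy":0,"dz":0,"rx":0,"ry":0,"rz":0,"jaw":-0.7},{"dx":0,"dy":0,"dz":0,"rx":0,"ry":0,"rz":0,"jaw":-0.8},{"dx":0,"dy":0,"dz":0,"rx":0,"ry":0,"rz":0,"jaw":-0.9},{"dx":0,"dy":0,"dz":0,"rx":0,"ry":0,"rz":0,"jaw":-1},{"dx":0,"dy":0,"dz":0,"rx":0,"ry":0,"rz":0,"jaw":-1},{"dx":0,"dy":0,"dz":0,"rx":0,"ry":0,"rz":0,"jaw":-1},{"dx":0,"dy":0,"dz":0,"rx":0,"ry":0,"rz":0,"jaw":-1},{"dx":0,"dy":0,"dz":0,"rx":0,"ry":0,"rz":0,"jaw":-1},{"dx":0,"dy":0,"dz":0,"rx":0,"ry":0,"rz":0,"jaw":-1}]'
```

```text
time: 3.3
tcp_pos: [0.3749, -0.2677, 0.027]
orientation: [[0.998, 0.001, 0.061], [-0.061, -0.001, 0.998], [0.001, -1.0, -0.001]]
wrist_force: [-2.1, 1.0, 2.1]
finger_gap: 0.0212
time: 4.3
tcp_pos: [0.3751, -0.2679, 0.0272]
orientation: [[0.998, 0.001, 0.062], [-0.062, -0.001, 0.998], [0.001, -1.0, -0.001]]
wrist_force: [-2.0, 1.8, 6.2]
finger_gap: 0.0194
```

```bash
python3 -m jog '[{"dx":0,"dy":-0.2,"dz":0,"rx":0,"ry":0,"rz":0,"jaw":-1},{"dx":0,"dy":-0.7,"dz":0,"rx":0,"ry":0,"rz":0,"jaw":-1},{"dx":0,"dy":-1.3,"dz":0,"rx":0,"ry":0,"rz":0,"jaw":-1},{"dx":0,"dy":-2,"dz":0,"rx":0,"ry":0,"rz":0,"jaw":-1},{"dx":0,"dy":-2.7,"dz":0,"rx":0,"ry":0,"rz":0,"jaw":-1},{"dx":0,"dy":-3.4,"dz":0,"rx":0,"ry":0,"rz":0,"jaw":-1},{"dx":0,"dy":-4.1,"dz":0,"rx":0,"ry":0,"rz":0,"jaw":-1},{"dx":0,"dy":-4.7,"dz":0,"rx":0,"ry":0,"rz":0,"jaw":-1},{"dx":0,"dy":-5.1,"dz":0,"rx":0,"ry":0,"rz":0,"jaw":-1},{"dx":0,"dy":-5.2,"dz":0,"rx":0,"ry":0,"rz":0,"jaw":-1}]'
python3 - <<'E'
from go import *
p=w(RACK,(-90,0,0)); delta([p[0],p[1],.235],RACK[2])
snap("c")
cv2.imwrite("pics/c_s2.png",cv2.resize(load("c","scene")["frame"][90:250,90:270],None,fx=4,fy=3.5))
E
```

```text
time: 5.3
tcp_pos: [0.3752, -0.2679, 0.2357]
orientation: [[0.998, 0.003, 0.062], [-0.062, -0.002, 0.998], [0.003, -1.0, -0.002]]
wrist_force: [-0.4, -0.6, -4.9]
finger_gap: 0.0189
d [4.005 0.015 7.207] r [0.019 0.495 0.031] | t 5.3 tcp [ 0.3752 -0.2679  0.2357] F [-0.4 -0.6 -4.9] gap 0.0189
```

View pics/c_wrist.png

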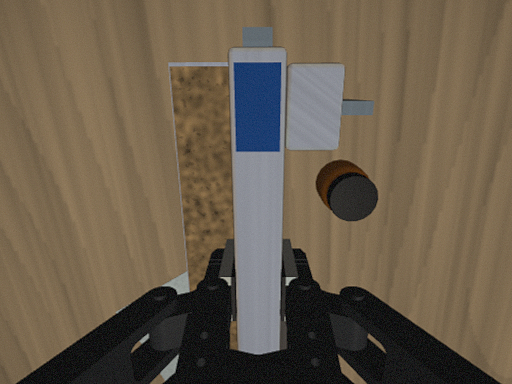

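View pics/c_s2.png

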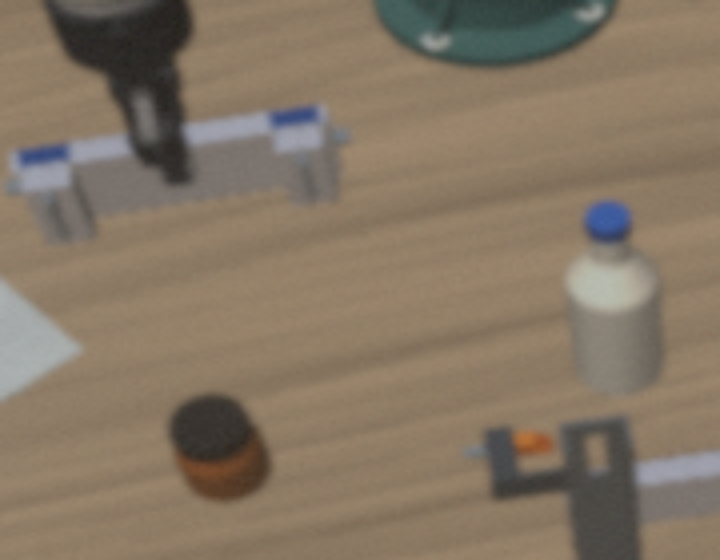

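```bash
python3 -m jog '[{"dx":0.5,"dy":-0.2,"dz":0,"rx":0,"ry":0,"rz":0,"jaw":-1},{"dx":1.3,"dy":-0.4,"dz":0,"rx":0,"ry":0.1,"rz":0,"jaw":-1},{"dx":2.1,"dy":-0.4,"dz":0.4,"rx":0,"ry":0.2,"rz":0,"jaw":-1},{"dx":2.9,"dy":-0.4,"dz":1,"rx":0,"ry":0.3,"rz":0,"jaw":-1},{"dx":3.6,"dy":-0.4,"dz":1.8,"rx":0,"ry":0.4,"rz":0,"jaw":-1},{"dx":4,"dy":-0.4,"dz":2.7,"rx":0,"ry":0.5,"rz":0,"jaw":-1},{"dx":4,"dy":-0.4,"dz":3.7,"rx":0,"ry":0.5,"rz":0,"jaw":-1},{"dx":4,"dy":-0.4,"dz":4.7,"rx":0,"ry":0.5,"rz":0,"jaw":-1},{"dx":4,"dy":-0.4,"dz":5.6,"rx":0,"ry":0.5,"rz":0,"jaw":-1},{"dx":4,"dy":-0.4,"dz":6.2,"rx":0,"ry":0.5,"rz":0,"jaw":-1}]'
python3 - <<'E'
from go import *
p=w(RACK,(-80,-1.3,0)); delta([p[0],p[1],.21],RACK[2])
E
```

```text
time: 6.45
tcp_pos: [0.5487, -0.0269, 0.2472]
orientation: [[0.994, -0.004, 0.112], [-0.112, 0.002, 0.994], [-0.004, -1.0, 0.001]]
wrist_force: [0.2, -0.7, -4.4]
finger_gap: 0.019
d [0.255 0.931 0.894] r [-0.013  0.016 -0.041] | t 6.45 tcp [ 0.5487 -0.0269  0.2472] F [ 0.2 -0.7 -4.4] gap 0.019
```

```bash
python3 -m jog '[{"dx":0.1,"dy":0,"dz":0.3,"rx":0,"ry":0,"rz":0,"jaw":-1},{"dx":0.25,"dy":0,"dz":0.6,"rx":0,"ry":0,"rz":0,"jaw":-1},{"dx":0.25,"dy":0.2,"dz":0.8,"rx":0,"ry":0,"rz":0,"jaw":-1},{"dx":0.25,"dy":0.4,"dz":0.89,"rx":0,"ry":0,"rz":-0.04,"jaw":-1},{"dx":0.25,"dy":0.6,"dz":0.89,"rx":0,"ry":0,"rz":-0.04,"jaw":-1},{"dx":0.25,"dy":0.8,"dz":0.89,"rx":0,"ry":0,"rz":-0.04,"jaw":-1},{"dx":0.25,"dy":0.93,"dz":0.89,"rx":0,"ry":0,"rz":-0.04,"jaw":-1},{"dx":0.25,"dy":0.93,"dz":0.89,"rx":0,"ry":0,"rz":-0.04,"jaw":-1},{"dx":0.25,"dy":0.93,"dz":0.89,"rx":0,"ry":0,"rz":-0.04,"jaw":-1},{"dx":0.25,"dy":0.93,"dz":0.89,"rx":0,"ry":0,"rz":-0.04,"jaw":-1}]'
python3 - <<'E'
from go import *
p=w(RACK,(-70,-1.3,0)); delta([p[0],p[1],.154],RACK[2])
snap("d")
crop("d","scene",205,150,340,250,6)
crop("d","side",230,120,340,250,5)
E
```

```text
time: 7.45
tcp_pos: [0.5638, 0.0043, 0.2132]
orientation: [[0.993, 0.005, 0.114], [-0.114, -0.001, 0.993], [0.006, -1.0, 0.0]]
wrist_force: [-0.3, 0.3, -3.4]
finger_gap: 0.0191
d [0.204 1.481 0.078] r [-0.001 -0.008  0.053] | t 7.45 tcp [0.5638 0.0043 0.2132] F [-0.3  0.3 -3.4] gap 0.0191
```

View pics/d_wrist.png

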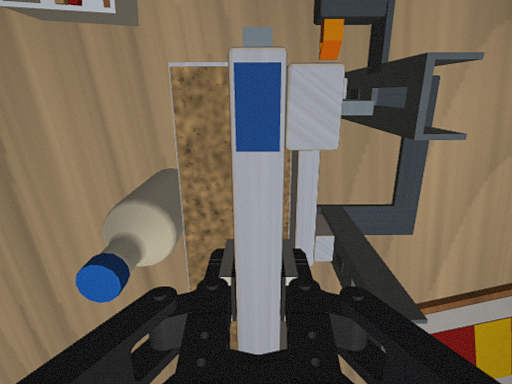

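View pics/d_scene_205_150.png

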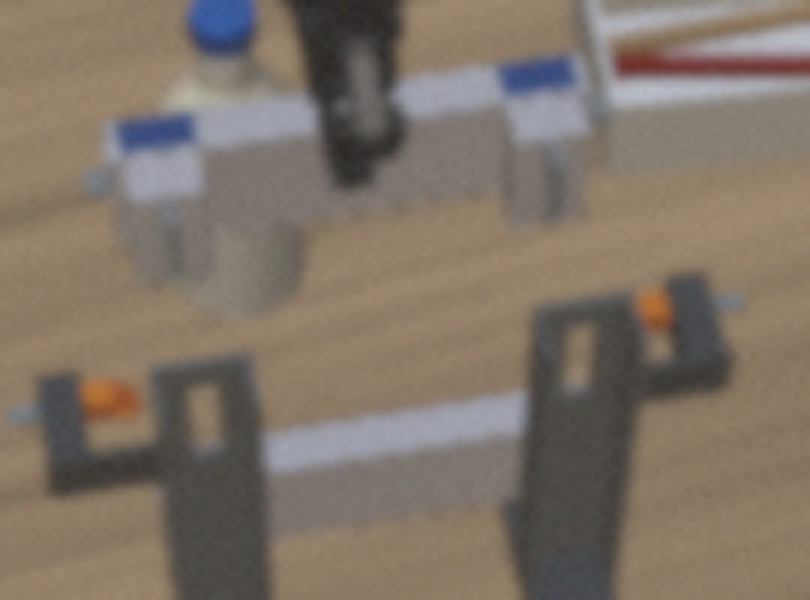

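View pics/d_side_230_120.png

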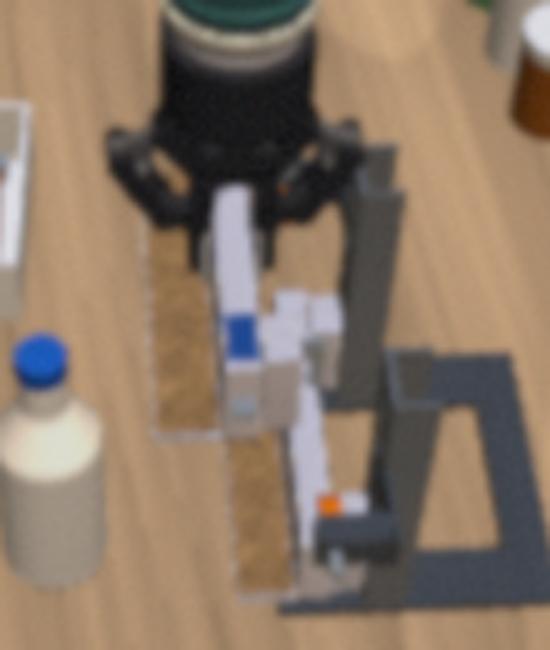

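```bash
python3 - <<'E'
from fit import *
from go import w,RACK
S,D=load("d","scene"),load("d","side")
a=[((-30,-75,60),(156,133)),((-30,75,60),(539,75)),((-40,-95,60),(110,125)),((-40,95,60),(578,57)),((0,60,60),(514,143)),((0,90,60),(590,132)),((0,-90,60),(125,202)),((0,-60,60),(203,195))]
b=[((-30,-75,60),(241,337)),((0,-60,60),(300,335)),((0,-90,60),(297,367)),((-75,-95,7),(156,437)),((-40,-95,60),(228,360))]
a=[(S,X,full((205,150),6,u)) for X,u in a]; b=[(D,X,full((230,120),5,u)) for X,u in b]
for o in (a+b,a):
    x,r,_=fit(o,[.58,0,-.11,.18],True); print(x.round(4),r.round(1).tolist())
    c,s=np.cos(RACK[2]),np.sin(RACK[2]); d=x[:2]-RACK[:2]; print("in rack mm",(1000*np.array([c*d[0]+s*d[1],-s*d[0]+c*d[1]])).round(1))
E
```

```text
[ 0.5943  0.0016 -0.1118  0.1851] [[-0.2, 0.4], [-0.5, 0.7], [-1.7, -0.3], [0.4, -0.8], [0.1, 0.3], [0.2, 0.2], [0.3, 0.2], [0.3, -0.6], [0.2, 0.5], [-0.2, -4.1], [1.5, -1.3], [-0.4, 0.1], [-0.7, 2.3]]
in rack mm [-47.9  -3.6]
[ 0.5918  0.0024 -0.1112  0.1818] [[-0.0, 0.4], [-0.6, 0.6], [-1.5, -0.4], [0.3, -0.8], [0.0, 0.2], [0.0, 0.1], [0.5, 0.1], [0.5, -0.7]]
in rack mm [-50.5  -3.1]
```

```bash
python3 -m jog '[{"dx":0.1,"dy":0.1,"dz":0.08,"rx":0,"ry":0,"rz":0.05,"jaw":-1},{"dx":0.2,"dy":0.3,"dz":0.08,"rx":0,"ry":0,"rz":0.05,"jaw":-1},{"dx":0.2,"dy":0.5,"dz":0.08,"rx":0,"ry":0,"rz":0.05,"jaw":-1},{"dx":0.2,"dy":0.7,"dz":0.08,"rx":0,"ry":0,"rz":0.05,"jaw":-1},{"dx":0.2,"dy":0.9,"dz":0.08,"rx":0,"ry":0,"rz":0.05,"jaw":-1},{"dx":0.2,"dy":1.1,"dz":0.08,"rx":0,"ry":0,"rz":0.05,"jaw":-1},{"dx":0.2,"dy":1.3,"dz":0.08,"rx":0,"ry":0,"rz":0.05,"jaw":-1},{"dx":0.2,"dy":1.48,"dz":0.08,"rx":0,"ry":0,"rz":0.05,"jaw":-1},{"dx":0.2,"dy":1.48,"dz":0.08,"rx":0,"ry":0,"rz":0.05,"jaw":-1},{"dx":0.2,"dy":1.48,"dz":0.08,"rx":0,"ry":0,"rz":0.05,"jaw":-1}]'
python3 - <<'E'
from go import *
p=w(RACK,(-30,-1.3,0)); delta([p[0],p[1],.154],RACK[2])
snap("e")
crop("e","scene",205,160,340,250,6)
crop("e","side",230,120,340,250,5)
E
```

```text
time: 8.6
tcp_pos: [0.572, 0.0068, 0.1533]
orientation: [[0.993, -0.001, 0.114], [-0.114, 0.0, 0.994], [-0.001, -1.0, 0.0]]
wrist_force: [0.1, 0.5, -2.8]
finger_gap: 0.0191
d [ 1.015 -0.019 -0.006] r [-0.001 -0.005 -0.011] | t 8.6 tcp [0.572  0.0068 0.1533] F [ 0.1  0.5 -2.8] gap 0.0191
```

View pics/e_wrist.png

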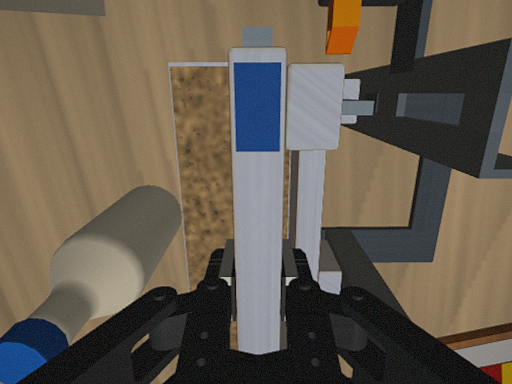

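View pics/e_scene_205_160.png

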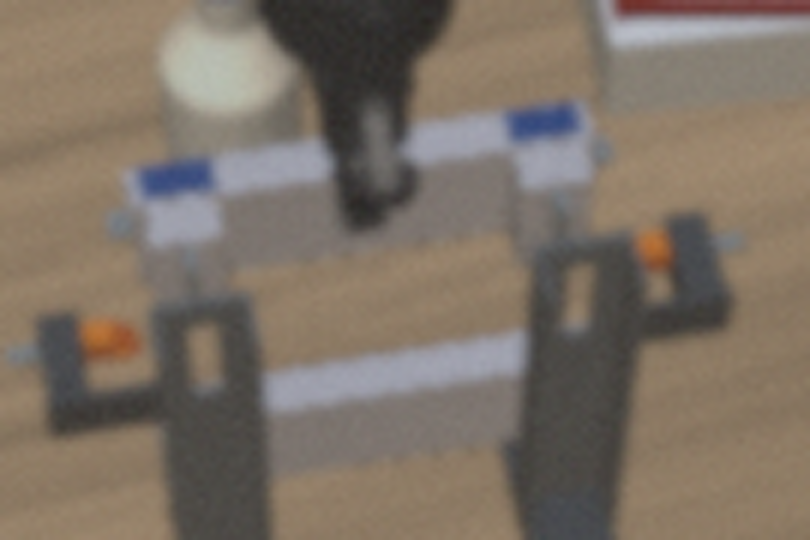

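View pics/e_side_230_120.png

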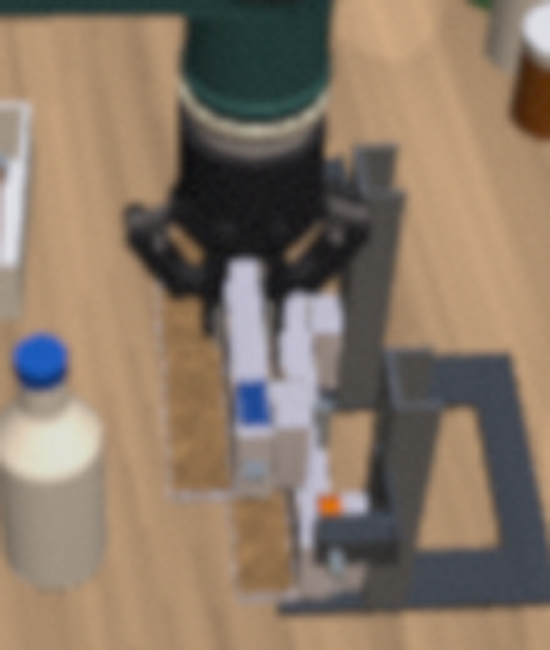

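```bash
python3 - <<'E'
from go import *
W=load("e","wrist")
for y in (69.5,75,80.5):
    print(y,proj(W,[w(RACK,(0,y,140)),w(RACK,(0,y,190)),w(RACK,(4,y,190))]).round(1).tolist())
s=w(RACK,(-40,0,0)); r=(s[0],s[1],RACK[2])
print(proj(W,[w(r,(12,75,56+127)),w(r,(-30,75,187))]).round(1).tolist())
cv2.imwrite("pics/e_wc.png",cv2.resize(W["frame"][20:200,280:512],None,fx=3.4,fy=3.2,interpolation=cv2.INTER_CUBIC))
E
```

```text
69.5 [[396.8, 116.6], [460.5, 127.4], [472.2, 127.4]]
75 [[398.4, 105.2], [464.0, 110.8], [475.8, 110.8]]
80.5 [[400.1, 93.5], [467.6, 93.6], [479.6, 93.6]]
[[373.5, 109.8], [256.7, 110.5]]
```

View pics/e_wc.png

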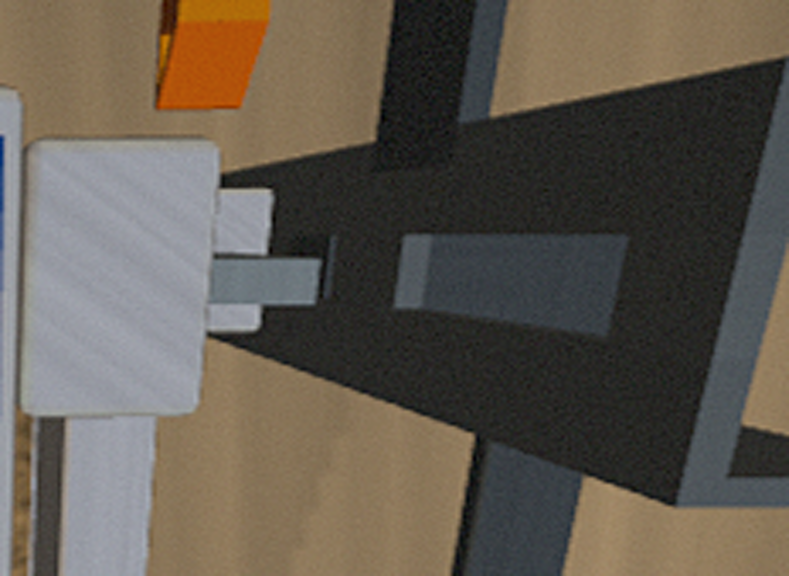

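```bash
python3 -m jog '[{"dx":0.12,"dy":-0.02,"dz":-0.02,"rx":0,"ry":0,"rz":0,"jaw":-1},{"dx":0.24,"dy":-0.02,"dz":-0.02,"rx":0,"ry":0,"rz":0,"jaw":-1},{"dx":0.36,"dy":-0.02,"dz":-0.02,"rx":0,"ry":0,"rz":0,"jaw":-1},{"dx":0.48,"dy":-0.02,"dz":-0.02,"rx":0,"ry":0,"rz":0,"jaw":-1},{"dx":0.6,"dy":-0.02,"dz":-0.02,"rx":0,"ry":0,"rz":0,"jaw":-1},{"dx":0.7,"dy":-0.02,"dz":-0.02,"rx":0,"ry":0,"rz":0,"jaw":-1},{"dx":0.8,"dy":-0.02,"dz":-0.02,"rx":0,"ry":0,"rz":0,"jaw":-1},{"dx":0.88,"dy":-0.02,"dz":-0.02,"rx":0,"ry":0,"rz":0,"jaw":-1},{"dx":0.94,"dy":-0.02,"dz":-0.02,"rx":0,"ry":0,"rz":0,"jaw":-1},{"dx":0.97,"dy":-0.02,"dz":-0.02,"rx":0,"ry":0,"rz":0,"jaw":-1}]'
python3 - <<'E'
from go import *
p=w(RACK,(-30,-1.3,0)); delta([p[0],p[1],.154],RACK[2])
snap("f")
W=load("f","wrist")
cv2.imwrite("pics/f_wc.png",cv2.resize(W["frame"][20:200,280:512],None,fx=3.4,fy=3.2,interpolation=cv2.INTER_CUBIC))
crop("f","scene",205,160,340,250,6)
crop("f","side",230,120,340,250,5)
E
```

```text
time: 9.75
tcp_pos: [0.6107, 0.0015, 0.1541]
orientation: [[0.994, -0.001, 0.114], [-0.114, 0.0, 0.994], [-0.001, -1.0, 0.0]]
wrist_force: [-0.8, -0.7, -3.9]
finger_gap: 0.0189
d [0.039 0.002 0.014] r [-0.001 -0.005 -0.01 ] | t 9.75 tcp [0.6107 0.0015 0.1541] F [-0.8 -0.7 -3.9] gap 0.0189
```

View pics/f_wc.png

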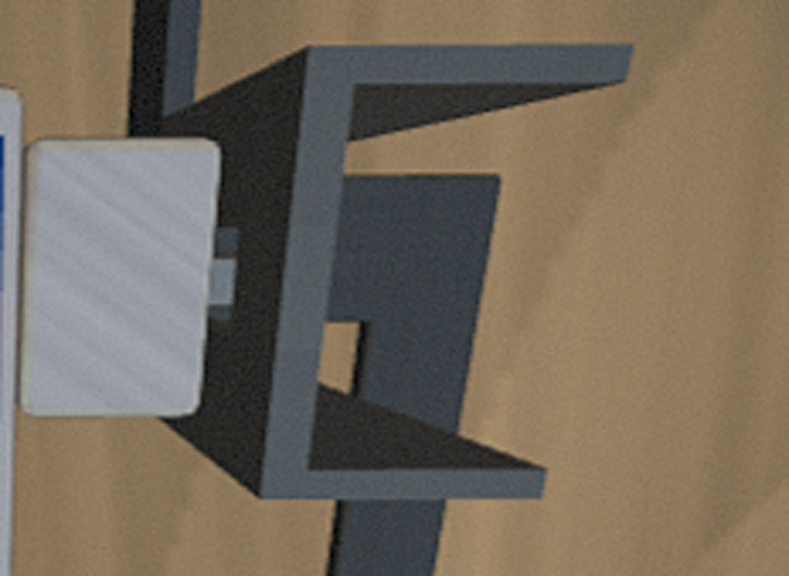

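View pics/f_scene_205_160.png

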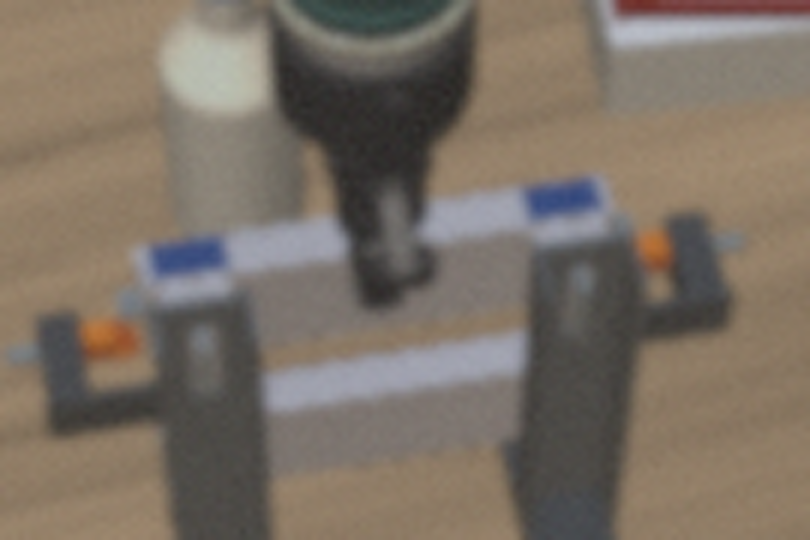

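View pics/f_side_230_120.png

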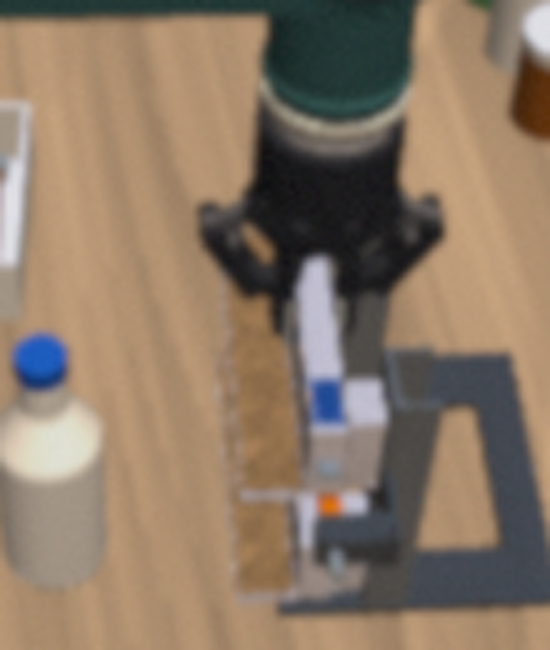

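Both hooks are centred in the slots. Now I'll close the last couple of millimetres to contact.

```bash
python3 -m jog '[{"dx":0.02,"dy":0,"dz":0,"rx":0,"ry":0,"rz":0,"jaw":-1},{"dx":0.03,"dy":0,"dz":0,"rx":0,"ry":0,"rz":0,"jaw":-1},{"dx":0.04,"dy":0,"dz":0,"rx":0,"ry":0,"rz":0,"jaw":-1},{"dx":0.05,"dy":0,"dz":0,"rx":0,"ry":0,"rz":0,"jaw":-1},{"dx":0.06,"dy":0,"dz":0,"rx":0,"ry":0,"rz":0,"jaw":-1},{"dx":0.06,"dy":0,"dz":0,"rx":0,"ry":0,"rz":0,"jaw":-1},{"dx":0.06,"dy":0,"dz":0,"rx":0,"ry":0,"rz":0,"jaw":-1},{"dx":0.06,"dy":0,"dz":0,"rx":0,"ry":0,"rz":0,"jaw":-1},{"dx":0.06,"dy":0,"dz":0,"rx":0,"ry":0,"rz":0,"jaw":-1},{"dx":0.06,"dy":0,"dz":0,"rx":0,"ry":0,"rz":0,"jaw":-1}]'
```

```text
time: 10.9
tcp_pos: [0.6117, 0.0014, 0.1541]
orientation: [[0.994, -0.004, 0.114], [-0.114, 0.0, 0.994], [-0.004, -1.0, -0.0]]
wrist_force: [-6.3, 0.1, -1.6]
finger_gap: 0.0189
```

```bash
python3 -m jog '[{"dx":0,"dy":0.05,"dz":0,"rx":0,"ry":0,"rz":0,"jaw":-1},{"dx":0,"dy":0.1,"dz":0,"rx":0,"ry":0,"rz":0,"jaw":-1},{"dx":0,"dy":0.15,"dz":0,"rx":0,"ry":0,"rz":0,"jaw":-1},{"dx":0,"dy":0.2,"dz":0,"rx":0,"ry":0,"rz":0,"jaw":-1},{"dx":0,"dy":0.25,"dz":0,"rx":0,"ry":0,"rz":0,"jaw":-1},{"dx":0,"dy":0.3,"dz":0,"rx":0,"ry":0,"rz":0,"jaw":-1},{"dx":0,"dy":0.33,"dz":0,"rx":0,"ry":0,"rz":0,"jaw":-1},{"dx":0,"dy":0.36,"dz":0,"rx":0,"ry":0,"rz":0,"jaw":-1},{"dx":0,"dy":0.36,"dz":0,"rx":0,"ry":0,"rz":0,"jaw":-1},{"dx":0,"dy":0.36,"dz":0,"rx":0,"ry":0,"rz":0,"jaw":-1}]'
python3 - <<'E'
from h import *
snap("g")
W=load("g","wrist")
cv2.imwrite("pics/g_wc.png",cv2.resize(W["frame"][0:200,240:512],None,fx=2.9,fy=2.9,interpolation=cv2.INTER_CUBIC))
crop("g","scene",205,160,340,250,6)
E
```

```text
time: 11.9
tcp_pos: [0.6117, 0.0016, 0.1395]
orientation: [[0.994, -0.004, 0.113], [-0.113, 0.001, 0.994], [-0.004, -1.0, 0.0]]
wrist_force: [-4.8, 0.7, -1.8]
finger_gap: 0.0192
```

View pics/g_wc.png

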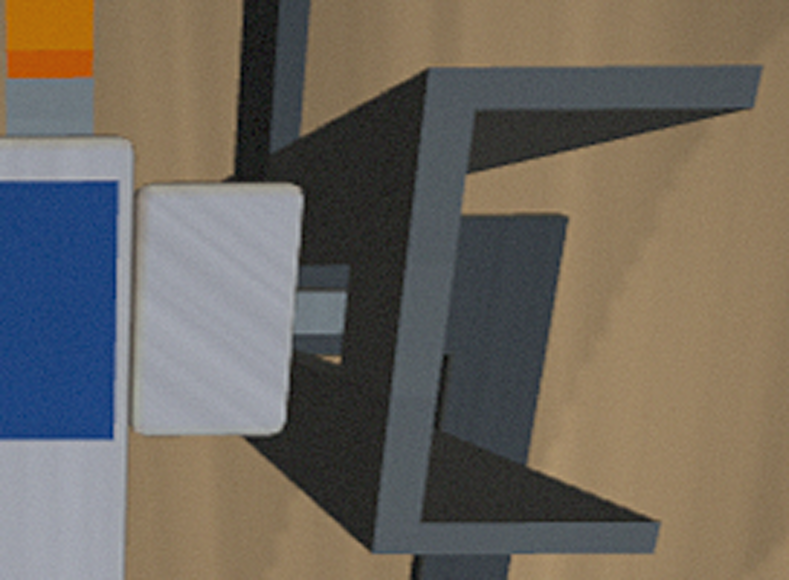

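View pics/g_scene_205_160.png

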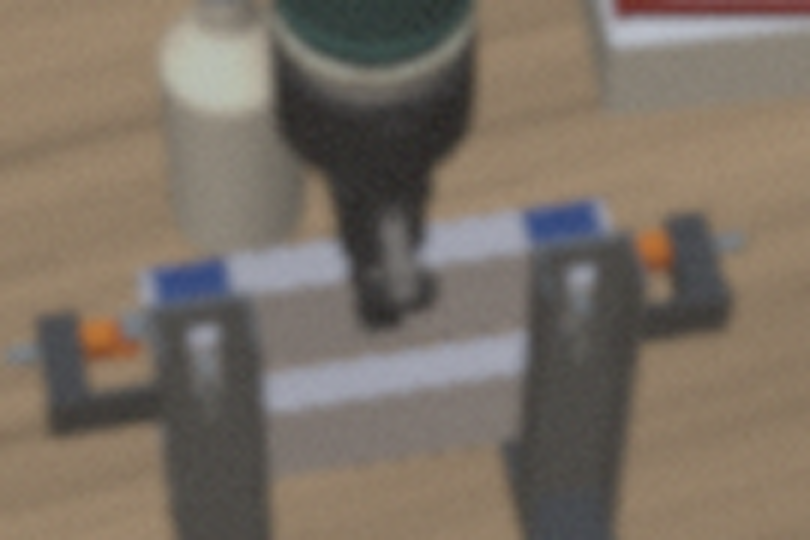

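```bash
python3 -m jog '[{"dx":0,"dy":0.01,"dz":0,"rx":0,"ry":0,"rz":0,"jaw":-1},{"dx":0,"dy":0.02,"dz":0,"rx":0,"ry":0,"rz":0,"jaw":-1},{"dx":0,"dy":0.03,"dz":0,"rx":0,"ry":0,"rz":0,"jaw":-1},{"dx":0,"dy":0.04,"dz":0,"rx":0,"ry":0,"rz":0,"jaw":-1},{"dx":0,"dy":0.05,"dz":0,"rx":0,"ry":0,"rz":0,"jaw":-1},{"dx":0,"dy":0.05,"dz":0,"rx":0,"ry":0,"rz":0,"jaw":-1},{"dx":0,"dy":0.05,"dz":0,"rx":0,"ry":0,"rz":0,"jaw":-1},{"dx":0,"dy":0.05,"dz":0,"rx":0,"ry":0,"rz":0,"jaw":-1},{"dx":0,"dy":0.05,"dz":0,"rx":0,"ry":0,"rz":0,"jaw":-1},{"dx":0,"dy":0.05,"dz":0,"rx":0,"ry":0,"rz":0,"jaw":-1}]'
python3 -m jog '[{"dx":0,"dy":0.01,"dz":0,"rx":0,"ry":0,"rz":0,"jaw":-1},{"dx":0,"dy":0.02,"dz":0,"rx":0,"ry":0,"rz":0,"jaw":-1},{"dx":0,"dy":0.03,"dz":0,"rx":0,"ry":0,"rz":0,"jaw":-1},{"dx":0,"dy":0.03,"dz":0,"rx":0,"ry":0,"rz":0,"jaw":-1},{"dx":0,"dy":0.03,"dz":0,"rx":0,"ry":0,"rz":0,"jaw":-1},{"dx":0,"dy":0.03,"dz":0,"rx":0,"ry":0,"rz":0,"jaw":-1},{"dx":0,"dy":0.03,"dz":0,"rx":0,"ry":0,"rz":0,"jaw":-1},{"dx":0,"dy":0.03,"dz":0,"rx":0,"ry":0,"rz":0,"jaw":-1},{"dx":0,"dy":0.03,"dz":0,"rx":0,"ry":0,"rz":0,"jaw":-1},{"dx":0,"dy":0.03,"dz":0,"rx":0,"ry":0,"rz":0,"jaw":-1}]'
python3 - <<'E'
from h import *
snap("i")
W=load("i","wrist")
cv2.imwrite("pics/i_wc.png",cv2.resize(W["frame"][0:200,240:512],None,fx=2.9,fy=2.9,interpolation=cv2.INTER_CUBIC))
crop("i","scene",205,160,340,250,6)
E
```

```text
time: 13.05
tcp_pos: [0.6117, 0.0016, 0.1378]
orientation: [[0.994, -0.004, 0.113], [-0.113, 0.001, 0.994], [-0.004, -1.0, 0.0]]
wrist_force: [-4.6, 1.2, -1.1]
finger_gap: 0.0188
time: 14.05
tcp_pos: [0.6117, 0.0016, 0.1366]
orientation: [[0.994, -0.004, 0.113], [-0.113, 0.001, 0.994], [-0.004, -1.0, 0.0]]
wrist_force: [-5.0, 0.9, 0.1]
finger_gap: 0.0193
```

View pics/i_scene_205_160.png

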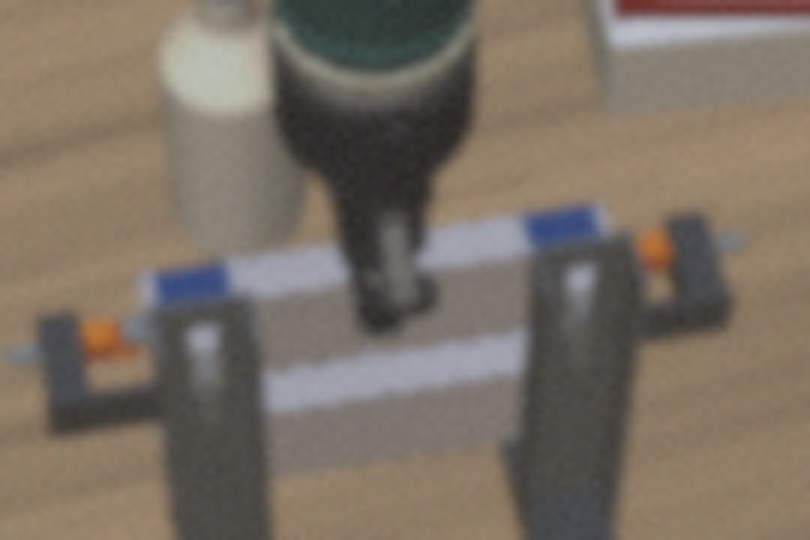

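View pics/i_wc.png

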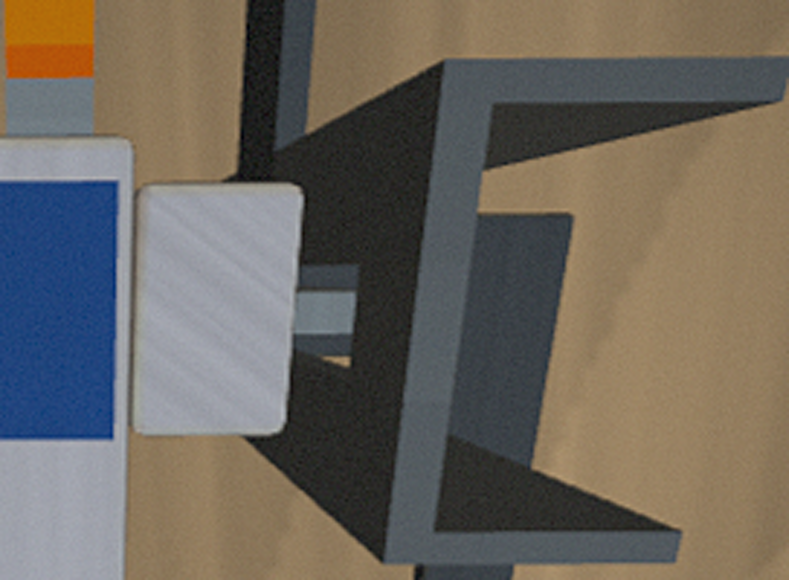

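```bash
python3 -m jog '[{"dx":0,"dy":0.02,"dz":0,"rx":0,"ry":0,"rz":0,"jaw":-1},{"dx":0,"dy":0.04,"dz":0,"rx":0,"ry":0,"rz":0,"jaw":-1},{"dx":0,"dy":0.04,"dz":0,"rx":0,"ry":0,"rz":0,"jaw":-1},{"dx":-0.02,"dy":0.04,"dz":0,"rx":0,"ry":0,"rz":0,"jaw":-0.9},{"dx":-0.03,"dy":0.04,"dz":0,"rx":0,"ry":0,"rz":0,"jaw":-0.7},{"dx":-0.03,"dy":0.04,"dz":0,"rx":0,"ry":0,"rz":0,"jaw":-0.5},{"dx":-0.03,"dy":0.04,"dz":0,"rx":0,"ry":0,"rz":0,"jaw":-0.3},{"dx":-0.03,"dy":0.04,"dz":0,"rx":0,"ry":0,"rz":0,"jaw":-0.2},{"dx":-0.03,"dy":0.04,"dz":0,"rx":0,"ry":0,"rz":0,"jaw":-0.1},{"dx":-0.03,"dy":0.04,"dz":0,"rx":0,"ry":0,"rz":0,"jaw":-0.1}]'
python3 -m jog '[{"dx":0,"dy":0,"dz":0,"rx":0,"ry":0,"rz":0,"jaw":-0.1},{"dx":0,"dy":-0.2,"dz":0,"rx":0,"ry":0,"rz":0,"jaw":-0.1},{"dx":0,"dy":-0.5,"dz":0,"rx":0,"ry":0,"rz":0,"jaw":-0.1},{"dx":0,"dy":-0.8,"dz":0,"rx":0,"ry":0,"rz":0,"jaw":-0.1},{"dx":0,"dy":-1.1,"dz":0,"rx":0,"ry":0,"rz":0,"jaw":-0.1},{"dx":0,"dy":-1.4,"dz":0,"rx":0,"ry":0,"rz":0,"jaw":-0.1},{"dx":0,"dy":-1.8,"dz":0,"rx":0,"ry":0,"rz":0,"jaw":-0.1},{"dx":0,"dy":-2.1,"dz":0,"rx":0,"ry":0,"rz":0,"jaw":-0.1},{"dx":0,"dy":-2.1,"dz":0,"rx":0,"ry":0,"rz":0,"jaw":-0.6},{"dx":0,"dy":-2.1,"dz":0,"rx":0,"ry":0,"rz":0,"jaw":-1}]'
python3 - <<'E'
from h import *
snap("j")
crop("j","scene",205,160,340,250,6)
crop("j","side",230,120,340,250,5)
E
```

```text
time: 15.2
tcp_pos: [0.612, 0.0013, 0.1351]
orientation: [[0.993, -0.0, 0.114], [-0.114, 0.0, 0.993], [-0.0, -1.0, 0.0]]
wrist_force: [0.5, 0.5, 0.2]
finger_gap: 0.0384
time: 16.2
tcp_pos: [0.6119, 0.0014, 0.2192]
orientation: [[0.994, -0.0, 0.114], [-0.114, 0.0, 0.994], [-0.0, -1.0, 0.0]]
wrist_force: [0.1, -0.7, -1.2]
finger_gap: 0.0102
```

View pics/j_scene_205_160.png

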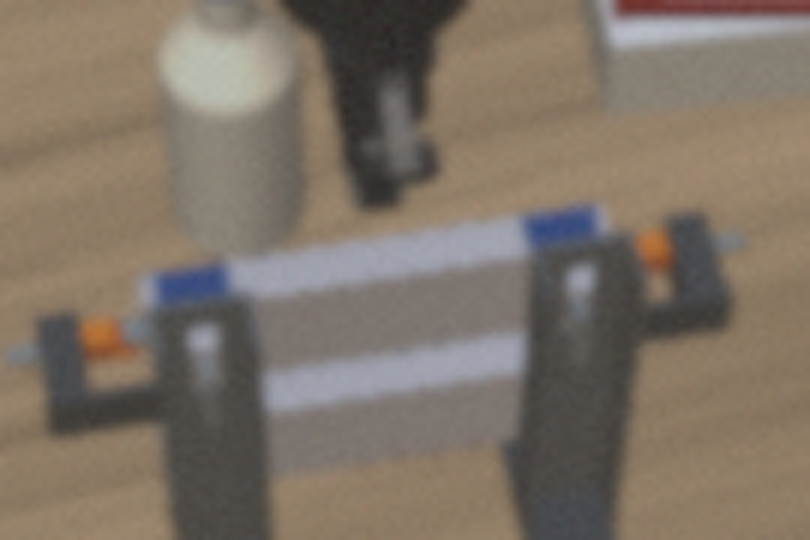

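View pics/j_wrist.png

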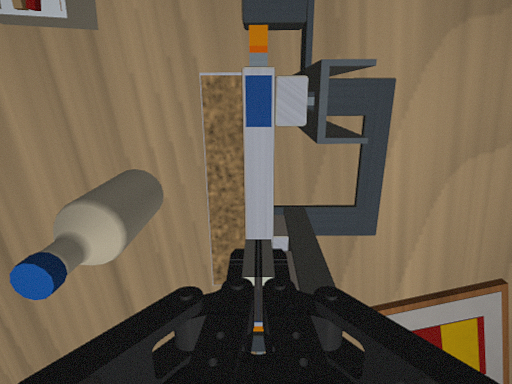

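View pics/j_side_230_120.png

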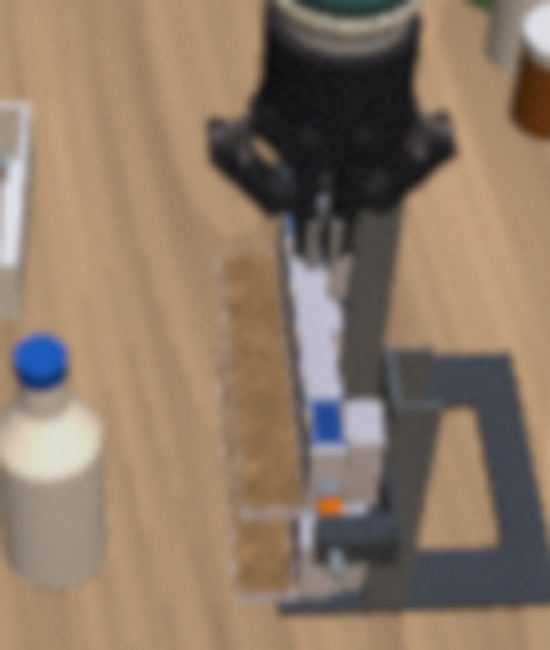

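Rail hangs released on both catches (teeth behind walls, lugs on the orange noses at (135,325) and (630,230) in the crop). Next I'll press at mid-length with the fingers shut, slowly.

```bash
python3 -m jog '[{"dx":0.03,"dy":0.2,"dz":0.03,"rx":0,"ry":0,"rz":0,"jaw":-1},{"dx":0.03,"dy":0.4,"dz":0.03,"rx":0,"ry":0,"rz":0,"jaw":-1},{"dx":0.03,"dy":0.6,"dz":0.03,"rx":0,"ry":0,"rz":0,"jaw":-1},{"dx":0.03,"dy":0.8,"dz":0.03,"rx":0,"ry":0,"rz":0,"jaw":-1},{"dx":0.03,"dy":0.95,"dz":0.03,"rx":0,"ry":0,"rz":0,"jaw":-1},{"dx":0.03,"dy":1.05,"dz":0.03,"rx":0,"ry":0,"rz":0,"jaw":-1},{"dx":0.03,"dy":1.12,"dz":0.03,"rx":0,"ry":0,"rz":0,"jaw":-1},{"dx":0.03,"dy":1.16,"dz":0.03,"rx":0,"ry":0,"rz":0,"jaw":-1},{"dx":0.03,"dy":1.2,"dz":0.03,"rx":0,"ry":0,"rz":0,"jaw":-1},{"dx":0.03,"dy":1.2,"dz":0.03,"rx":0,"ry":0,"rz":0,"jaw":-1}]'
python3 -m jog '[{"dx":0,"dy":0.02,"dz":0,"rx":0,"ry":0,"rz":0,"jaw":-1},{"dx":0,"dy":0.04,"dz":0,"rx":0,"ry":0,"rz":0,"jaw":-1},{"dx":0,"dy":0.06,"dz":0,"rx":0,"ry":0,"rz":0,"jaw":-1},{"dx":0,"dy":0.08,"dz":0,"rx":0,"ry":0,"rz":0,"jaw":-1},{"dx":0,"dy":0.1,"dz":0,"rx":0,"ry":0,"rz":0,"jaw":-1},{"dx":0,"dy":0.12,"dz":0,"rx":0,"ry":0,"rz":0,"jaw":-1},{"dx":0,"dy":0.14,"dz":0,"rx":0,"ry":0,"rz":0,"jaw":-1},{"dx":0,"dy":0.16,"dz":0,"rx":0,"ry":0,"rz":0,"jaw":-1},{"dx":0,"dy":0.16,"dz":0,"rx":0,"ry":0,"rz":0,"jaw":-1},{"dx":0,"dy":0.16,"dz":0,"rx":0,"ry":0,"rz":0,"jaw":-1}]'
```

```text
time: 17.35
tcp_pos: [0.6131, 0.0025, 0.171]
orientation: [[0.994, -0.001, 0.114], [-0.114, 0.0, 0.994], [-0.001, -1.0, 0.0]]
wrist_force: [0.3, 0.2, -0.6]
finger_gap: -0.0001
time: 18.35
tcp_pos: [0.6132, 0.0025, 0.1677]
orientation: [[0.994, 0.002, 0.114], [-0.114, -0.0, 0.994], [0.002, -1.0, 0.0]]
wrist_force: [-3.9, -0.4, 9.9]
finger_gap: 0.0
```

```bash
python3 -m jog '[{"dx":0,"dy":0.02,"dz":0,"rx":0,"ry":0,"rz":0,"jaw":-1},{"dx":0,"dy":0.04,"dz":0,"rx":0,"ry":0,"rz":0,"jaw":-1},{"dx":0,"dy":0.06,"dz":0,"rx":0,"ry":0,"rz":0,"jaw":-1},{"dx":0,"dy":0.08,"dz":0,"rx":0,"ry":0,"rz":0,"jaw":-1},{"dx":0,"dy":0.1,"dz":0,"rx":0,"ry":0,"rz":0,"jaw":-1},{"dx":0,"dy":0.1,"dz":0,"rx":0,"ry":0,"rz":0,"jaw":-1},{"dx":0,"dy":0.1,"dz":0,"rx":0,"ry":0,"rz":0,"jaw":-1},{"dx":0,"dy":0.1,"dz":0,"rx":0,"ry":0,"rz":0,"jaw":-1},{"dx":0,"dy":0.1,"dz":0,"rx":0,"ry":0,"rz":0,"jaw":-1},{"dx":0,"dy":0.1,"dz":0,"rx":0,"ry":0,"rz":0,"jaw":-1}]'
python3 -m jog '[{"dx":0,"dy":0.02,"dz":0,"rx":0,"ry":0,"rz":0,"jaw":-1},{"dx":0,"dy":0.04,"dz":0,"rx":0,"ry":0,"rz":0,"jaw":-1},{"dx":0,"dy":0.06,"dz":0,"rx":0,"ry":0,"rz":0,"jaw":-1},{"dx":0,"dy":0.08,"dz":0,"rx":0,"ry":0,"rz":0,"jaw":-1},{"dx":0,"dy":0.1,"dz":0,"rx":0,"ry":0,"rz":0,"jaw":-1},{"dx":0,"dy":0.1,"dz":0,"rx":0,"ry":0,"rz":0,"jaw":-1},{"dx":0,"dy":0.1,"dz":0,"rx":0,"ry":0,"rz":0,"jaw":-1},{"dx":0,"dy":0.1,"dz":0,"rx":0,"ry":0,"rz":0,"jaw":-1},{"dx":0,"dy":0.1,"dz":0,"rx":0,"ry":0,"rz":0,"jaw":-1},{"dx":0,"dy":0.1,"dz":0,"rx":0,"ry":0,"rz":0,"jaw":-1}]'
```

```text
time: 19.35
tcp_pos: [0.6132, 0.0026, 0.1653]
orientation: [[0.994, 0.003, 0.114], [-0.114, -0.0, 0.994], [0.003, -1.0, 0.0]]
wrist_force: [-5.9, 0.5, 14.3]
finger_gap: -0.0001
time: 20.35
tcp_pos: [0.6133, 0.0026, 0.1628]
orientation: [[0.994, 0.004, 0.114], [-0.114, -0.0, 0.994], [0.004, -1.0, 0.0]]
wrist_force: [-8.2, 0.4, 18.5]
finger_gap: -0.0002
```

```bash
python3 -m jog '[{"dx":0,"dy":0.02,"dz":0,"rx":0,"ry":0,"rz":0,"jaw":-1},{"dx":0,"dy":0.04,"dz":0,"rx":0,"ry":0,"rz":0,"jaw":-1},{"dx":0,"dy":0.06,"dz":0,"rx":0,"ry":0,"rz":0,"jaw":-1},{"dx":0,"dy":0.08,"dz":0,"rx":0,"ry":0,"rz":0,"jaw":-1},{"dx":0,"dy":0.1,"dz":0,"rx":0,"ry":0,"rz":0,"jaw":-1},{"dx":0,"dy":0.1,"dz":0,"rx":0,"ry":0,"rz":0,"jaw":-1},{"dx":0,"dy":0.1,"dz":0,"rx":0,"ry":0,"rz":0,"jaw":-1},{"dx":0,"dy":0.1,"dz":0,"rx":0,"ry":0,"rz":0,"jaw":-1},{"dx":0,"dy":0.1,"dz":0,"rx":0,"ry":0,"rz":0,"jaw":-1},{"dx":0,"dy":0.1,"dz":0,"rx":0,"ry":0,"rz":0,"jaw":-1}]'
python3 - <<'E'
from h import *
snap("k")
crop("k","scene",205,160,340,250,6)
E
```

```text
time: 21.35
tcp_pos: [0.6133, 0.0027, 0.1625]
orientation: [[0.994, 0.006, 0.113], [-0.113, -0.001, 0.994], [0.006, -1.0, 0.0]]
wrist_force: [-12.2, 1.2, 28.7]
finger_gap: -0.0
```

View pics/k_scene_205_160.png

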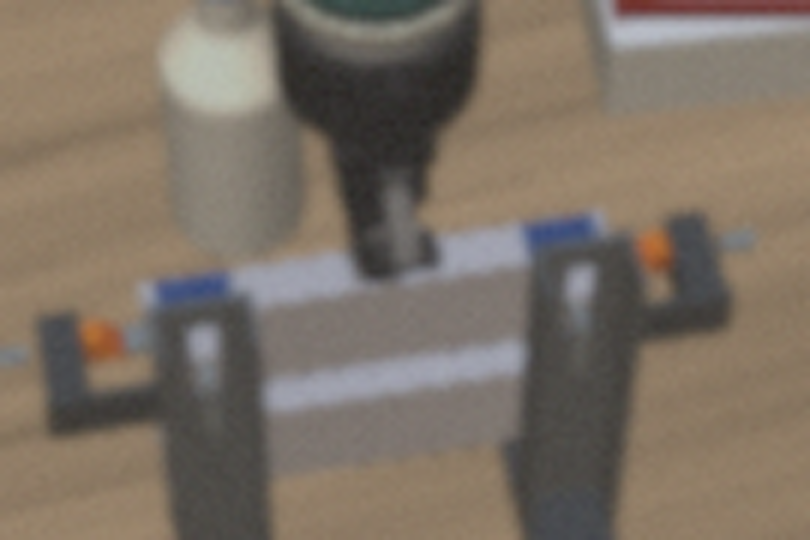

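View pics/k_wrist.png

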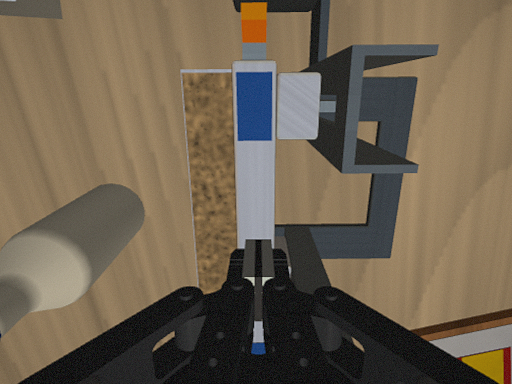

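Both bolts are pushed out, but it stalls at 162.5 mm with a growing sideways force (Fx −12). I'll relieve that in place and see whether it drops.

```bash
python3 -m jog '[{"dx":-0.02,"dy":0,"dz":0,"rx":0,"ry":0,"rz":0,"jaw":-1},{"dx":-0.04,"dy":0,"dz":0,"rx":0,"ry":0,"rz":0,"jaw":-1},{"dx":-0.06,"dy":0,"dz":0,"rx":0,"ry":0,"rz":0,"jaw":-1},{"dx":-0.08,"dy":0,"dz":0,"rx":0,"ry":0,"rz":0,"jaw":-1},{"dx":-0.1,"dy":0,"dz":0,"rx":0,"ry":0,"rz":0,"jaw":-1},{"dx":-0.12,"dy":0,"dz":0,"rx":0,"ry":0,"rz":0,"jaw":-1},{"dx":-0.12,"dy":0,"dz":0,"rx":0,"ry":0,"rz":0,"jaw":-1},{"dx":-0.12,"dy":0,"dz":0,"rx":0,"ry":0,"rz":0,"jaw":-1},{"dx":-0.12,"dy":0,"dz":0,"rx":0,"ry":0,"rz":0,"jaw":-1},{"dx":-0.12,"dy":0,"dz":0,"rx":0,"ry":0,"rz":0,"jaw":-1}]'
python3 - <<'E'
from h import *
print(ctrl.observe()["moment"])
crop("k","side",230,120,340,250,5)
E
```

```text
time: 22.5
tcp_pos: [0.6131, 0.0026, 0.1626]
orientation: [[0.993, 0.017, 0.114], [-0.114, -0.001, 0.994], [0.017, -1.0, 0.001]]
wrist_force: [-1.0, 0.8, 23.7]
finger_gap: 0.0002
[ 0.01118987  0.0796164  -0.02590678]
```

View pics/k_side_230_120.png

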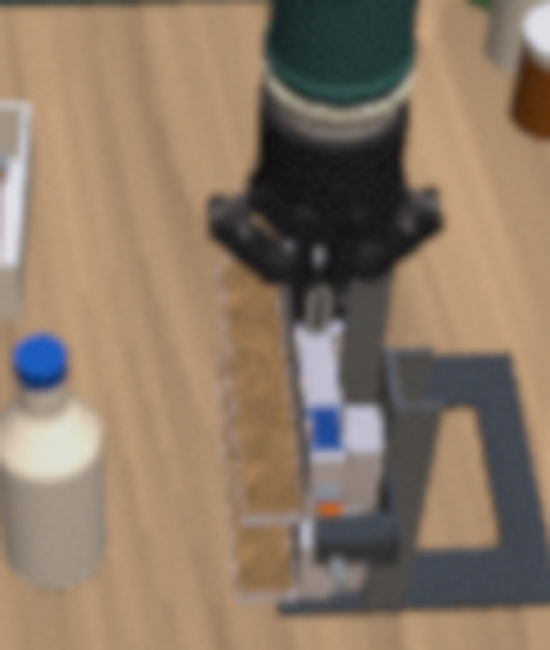

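```bash
python3 -m jog '[{"dx":0.05,"dy":-0.2,"dz":0,"rx":0,"ry":0,"rz":0,"jaw":-1},{"dx":0.12,"dy":-0.5,"dz":0,"rx":0,"ry":0,"rz":0,"jaw":-1},{"dx":0.12,"dy":-0.7,"dz":0.2,"rx":0,"ry":0,"rz":0,"jaw":-1},{"dx":0.12,"dy":-0.7,"dz":0.6,"rx":0,"ry":0,"rz":0,"jaw":-1},{"dx":0.12,"dy":-0.7,"dz":1,"rx":0,"ry":0,"rz":0,"jaw":-1},{"dx":0.12,"dy":-0.7,"dz":1.4,"rx":0,"ry":0,"rz":0,"jaw":-1},{"dx":0.12,"dy":-0.7,"dz":1.75,"rx":0,"ry":0,"rz":0,"jaw":-1},{"dx":0.12,"dy":-0.7,"dz":1.89,"rx":0,"ry":0,"rz":0,"jaw":-1},{"dx":0.12,"dy":-0.7,"dz":1.89,"rx":0,"ry":0,"rz":0,"jaw":-1},{"dx":0.12,"dy":-0.7,"dz":1.89,"rx":0,"ry":0,"rz":0,"jaw":-1}]'
python3 - <<'E'
from go import *
p=w(RACK,(-30,75,0)); delta([p[0],p[1],.165],RACK[2])
snap("l")
crop("l","scene",205,160,340,250,6)
E
```

```text
time: 23.5
tcp_pos: [0.6216, 0.0775, 0.1804]
orientation: [[0.994, -0.001, 0.114], [-0.114, -0.0, 0.994], [-0.001, -1.0, -0.0]]
wrist_force: [0.8, 0.1, -0.0]
finger_gap: -0.0002
d [-0.017  0.384  0.004] r [ 0.005 -0.004 -0.011] | t 23.5 tcp [0.6216 0.0775 0.1804] F [ 0.8  0.1 -0. ] gap -0.0002
```

View pics/l_scene_205_160.png

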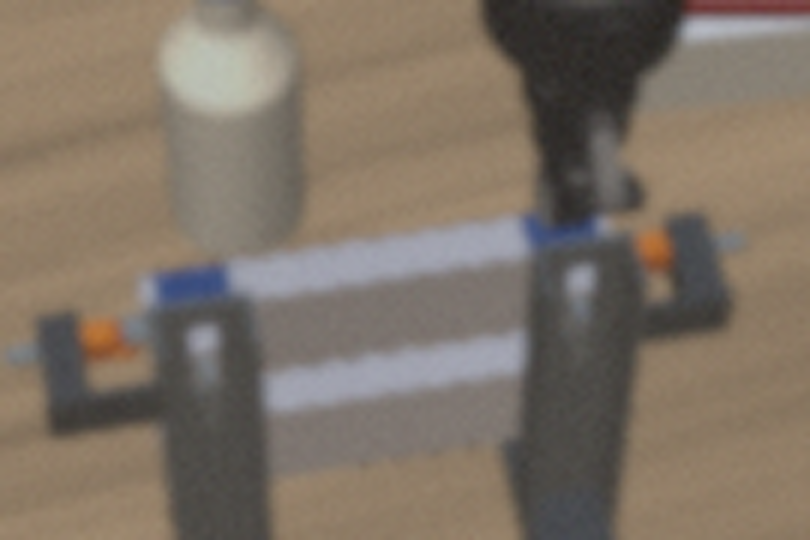

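View pics/l_wrist.png

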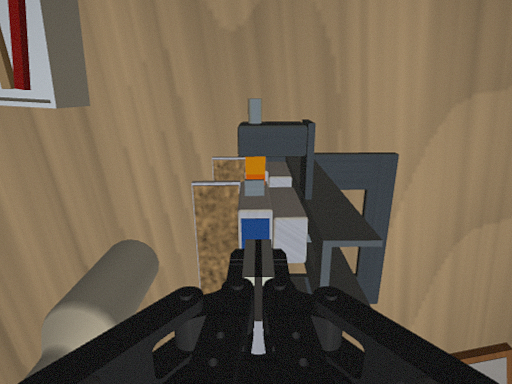

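```bash
python3 -m jog '[{"dx":-0.02,"dy":0.1,"dz":0,"rx":0,"ry":0,"rz":0,"jaw":-1},{"dx":-0.02,"dy":0.2,"dz":0,"rx":0,"ry":0,"rz":0,"jaw":-1},{"dx":-0.02,"dy":0.25,"dz":0,"rx":0,"ry":0,"rz":0,"jaw":-1},{"dx":-0.02,"dy":0.3,"dz":0,"rx":0,"ry":0,"rz":0,"jaw":-1},{"dx":-0.02,"dy":0.35,"dz":0,"rx":0,"ry":0,"rz":0,"jaw":-1},{"dx":-0.02,"dy":0.4,"dz":0,"rx":0,"ry":0,"rz":0,"jaw":-1},{"dx":-0.02,"dy":0.44,"dz":0,"rx":0,"ry":0,"rz":0,"jaw":-1},{"dx":-0.02,"dy":0.48,"dz":0,"rx":0,"ry":0,"rz":0,"jaw":-1},{"dx":-0.02,"dy":0.5,"dz":0,"rx":0,"ry":0,"rz":0,"jaw":-1},{"dx":-0.02,"dy":0.5,"dz":0,"rx":0,"ry":0,"rz":0,"jaw":-1}]'
python3 -m jog '[{"dx":-0.02,"dy":0.02,"dz":0,"rx":0,"ry":0,"rz":0,"jaw":-1},{"dx":-0.02,"dy":0.04,"dz":0,"rx":0,"ry":0,"rz":0,"jaw":-1},{"dx":-0.02,"dy":0.06,"dz":0,"rx":0,"ry":0,"rz":0,"jaw":-1},{"dx":-0.02,"dy":0.08,"dz":0,"rx":0,"ry":0,"rz":0,"jaw":-1},{"dx":-0.02,"dy":0.1,"dz":0,"rx":0,"ry":0,"rz":0,"jaw":-1},{"dx":-0.02,"dy":0.12,"dz":0,"rx":0,"ry":0,"rz":0,"jaw":-1},{"dx":-0.02,"dy":0.12,"dz":0,"rx":0,"ry":0,"rz":0,"jaw":-1},{"dx":-0.02,"dy":0.12,"dz":0,"rx":0,"ry":0,"rz":0,"jaw":-1},{"dx":-0.02,"dy":0.12,"dz":0,"rx":0,"ry":0,"rz":0,"jaw":-1},{"dx":-0.02,"dy":0.12,"dz":0,"rx":0,"ry":0,"rz":0,"jaw":-1}]'
```

```text
time: 24.65
tcp_pos: [0.6208, 0.0777, 0.1637]
orientation: [[0.994, 0.001, 0.114], [-0.114, -0.0, 0.994], [0.001, -1.0, 0.0]]
wrist_force: [-4.3, -0.9, 9.1]
finger_gap: 0.0
time: 25.65
tcp_pos: [0.6208, 0.0777, 0.1632]
orientation: [[0.993, 0.006, 0.114], [-0.114, -0.0, 0.994], [0.006, -1.0, 0.0]]
wrist_force: [-9.0, -1.1, 20.4]
finger_gap: 0.0001
```

```bash
python3 - <<'E'
from h import *
snap("m")
crop("m","wrist",180,90,330,290,4)
cv2.imwrite("pics/m_w.png",cv2.resize(load("m","wrist")["frame"][80:260,180:380],None,fx=3.3,fy=3.3,interpolation=cv2.INTER_CUBIC))
crop("m","scene",265,160,340,240,7)
crop("m","side",230,120,340,250,5)
E
```

```text
(no output)
```

View pics/m_w.png

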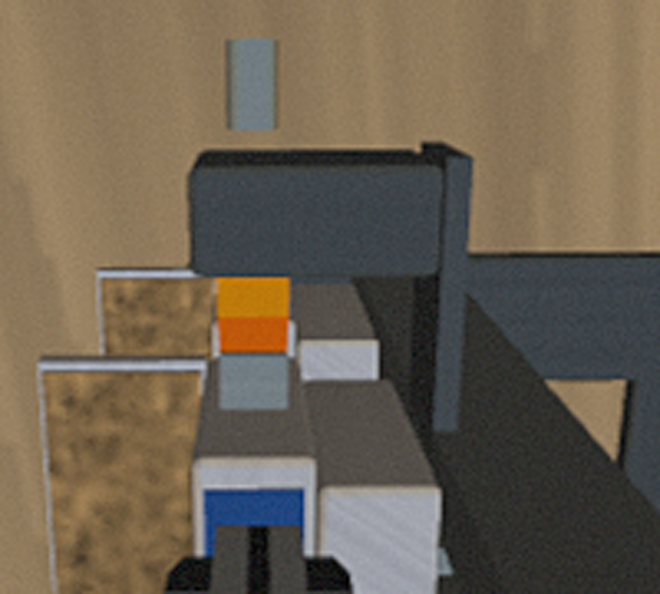

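View pics/m_scene_265_160.png

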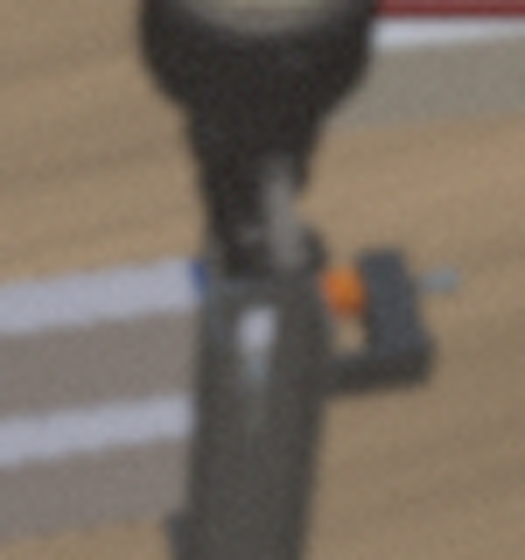

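View pics/m_side_230_120.png

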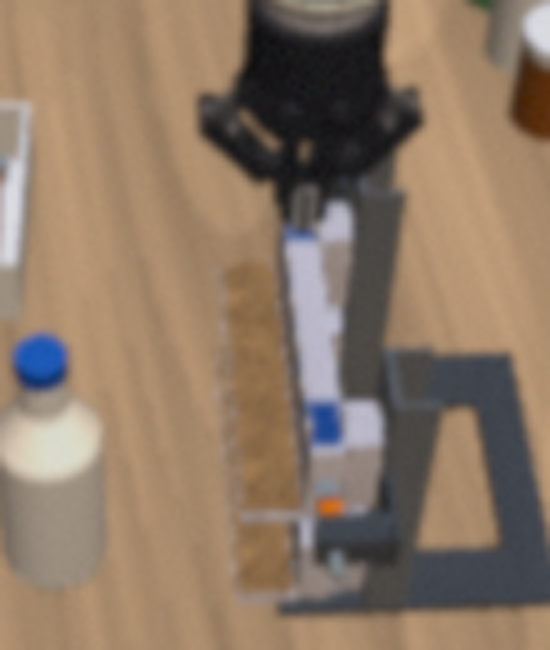

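```bash
python3 - <<'E'
from go import *
def ry(d,uv,z):
    p=onz(d,uv,z)[:2]-np.array(RACK[:2]); c,s=np.cos(RACK[2]),np.sin(RACK[2]); return (1000*np.array([c*p[0]+s*p[1],-s*p[0]+c*p[1]])).round(1)
W=load("m","wrist"); f=lambda u,v:(180+u/3.3,80+v/3.3)
print("slope top edge",ry(W,f(253,317),.145),"lug end top",ry(W,f(253,355),.139),"lug root",ry(W,f(253,409),.139))
print("housing inner top edge",ry(W,f(300,276),.151), "outer", ry(W,f(300,165),.151))
for z in (.13,.14): print("stub",ry(W,f(252,130),z),ry(W,f(252,40),z))
print("slot neck pos x edge: block back top edge",ry(W,f(440,520),.163), "upright front top", ry(W,f(470,500),.205))
W=load("l","wrist")
cv2.imwrite("pics/l_w.png",cv2.resize(W["frame"][80:260,180:380],None,fx=3.3,fy=3.3,interpolation=cv2.INTER_CUBIC))
E
```

```text
slope top edge [-30.2 113.7] lug end top [-30.2 105.2] lug root [-30.2  95.2]
housing inner top edge [-22.8 121.9] outer [-23.  139.1]
stub [-30.2 142.7] [-30.2 157.2]
stub [-30.3 143.5] [-30.2 157.2]
slot neck pos x edge: block back top edge [-0.8 85.3] upright front top [ -6.4 108.9]
```

View pics/l_w.png

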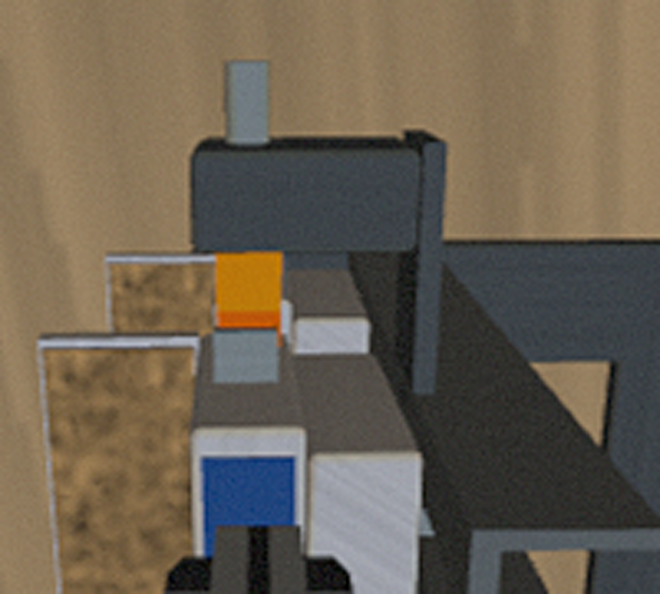

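```bash
python3 -m jog '[{"dx":-0.03,"dy":0.02,"dz":0,"rx":0,"ry":0,"rz":0,"jaw":-1},{"dx":-0.06,"dy":0.04,"dz":0,"rx":0,"ry":0,"rz":0,"jaw":-1},{"dx":-0.09,"dy":0.06,"dz":0,"rx":0,"ry":0,"rz":0,"jaw":-1},{"dx":-0.1,"dy":0.08,"dz":0,"rx":0,"ry":0,"rz":0,"jaw":-1},{"dx":-0.1,"dy":0.1,"dz":0,"rx":0,"ry":0,"rz":0,"jaw":-1},{"dx":-0.1,"dy":0.12,"dz":0,"rx":0,"ry":0,"rz":0,"jaw":-1},{"dx":-0.1,"dy":0.12,"dz":-0.03,"rx":0,"ry":0,"rz":0,"jaw":-1},{"dx":-0.1,"dy":0.12,"dz":-0.06,"rx":0,"ry":0,"rz":0,"jaw":-1},{"dx":-0.1,"dy":0.12,"dz":-0.08,"rx":0,"ry":0,"rz":0,"jaw":-1},{"dx":-0.1,"dy":0.12,"dz":-0.08,"rx":0,"ry":0,"rz":0,"jaw":-1}]'
python3 - <<'E'
from go import *
def ry(d,uv,z):
    p=onz(d,uv,z)[:2]-np.array(RACK[:2]); c,s=np.cos(RACK[2]),np.sin(RACK[2]); return (1000*np.array([c*p[0]+s*p[1],-s*p[0]+c*p[1]])).round(1)
f=lambda u,v:(180+u/3.3,80+v/3.3)
W=load("l","wrist"); print("l: stub outer end",ry(W,f(248,60),.14),"slope top",ry(W,f(250,311),.145), "lug", ry(W,f(248,328),.145),ry(W,f(248,382),.145))
W=load("m","wrist"); print("m: stub",ry(W,f(252,40),.14))
snap("n")
cv2.imwrite("pics/n_w.png",cv2.resize(load("n","wrist")["frame"][80:260,180:380],None,fx=3.3,fy=3.3,interpolation=cv2.INTER_CUBIC))
E
```

```text
time: 26.8
tcp_pos: [0.6167, 0.0782, 0.1545]
orientation: [[0.994, 0.004, 0.112], [-0.112, 0.006, 0.994], [0.003, -1.0, 0.006]]
wrist_force: [-4.0, 5.6, 12.8]
finger_gap: 0.0004
l: stub outer end [-30.1 153.3] slope top [-29.9 109.5] lug [-30.3 106.3] [-30.3  95.8]
m: stub [-30.2 157.2]
```

View pics/n_w.png

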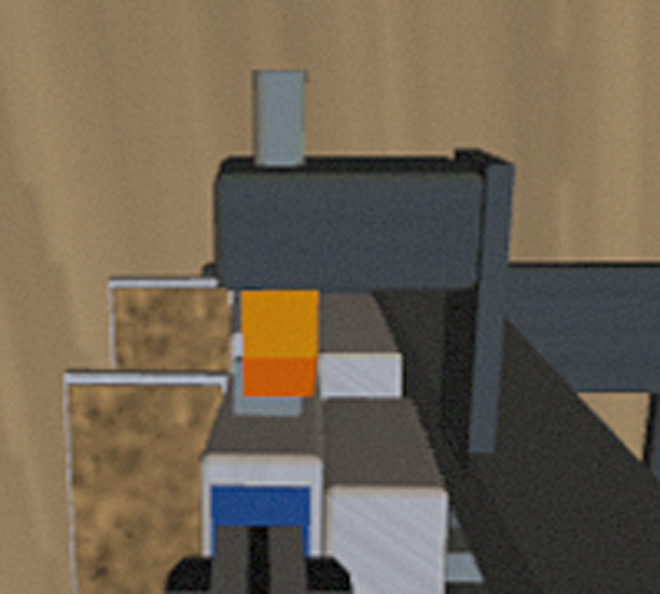

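Pulling the tool slightly forward while pressing freed it: the left lug dropped and the orange bolt now lies over it. Moving to the right end.

```bash
python3 -m jog '[{"dx":0,"dy":-0.2,"dz":0,"rx":0,"ry":0,"rz":0,"jaw":-1},{"dx":0.05,"dy":-0.6,"dz":0,"rx":0,"ry":0,"rz":0,"jaw":-1},{"dx":0.1,"dy":-0.9,"dz":-0.3,"rx":0,"ry":0,"rz":0,"jaw":-1},{"dx":0.12,"dy":-1,"dz":-0.8,"rx":0,"ry":0,"rz":0,"jaw":-1},{"dx":0.12,"dy":-1,"dz":-1.4,"rx":0,"ry":0,"rz":0,"jaw":-1},{"dx":0.12,"dy":-1,"dz":-2,"rx":0,"ry":0,"rz":0,"jaw":-1},{"dx":0.12,"dy":-1,"dz":-2.7,"rx":0,"ry":0,"rz":0,"jaw":-1},{"dx":0.12,"dy":-1,"dz":-3.3,"rx":0,"ry":0,"rz":0,"jaw":-1},{"dx":0.12,"dy":-1,"dz":-3.65,"rx":0,"ry":0,"rz":0,"jaw":-1},{"dx":0.12,"dy":-1,"dz":-3.65,"rx":0,"ry":0,"rz":0,"jaw":-1}]'
python3 - <<'E'
from go import *
p=w(RACK,(-30,-75,0)); delta([p[0],p[1],.169],RACK[2])
snap("o")
crop("o","scene",205,160,340,250,6)
cv2.imwrite("pics/o_w.png",cv2.resize(load("o","wrist")["frame"][0:260,150:400],None,fx=2.3,fy=2.3,interpolation=cv2.INTER_CUBIC))
E
```

```text
time: 27.95
tcp_pos: [0.6035, -0.0729, 0.1903]
orientation: [[0.993, -0.002, 0.117], [-0.117, -0.0, 0.993], [-0.002, -1.0, -0.0]]
wrist_force: [0.1, -0.9, 0.4]
finger_gap: -0.0
d [0.009 0.534 0.041] r [ 0.004 -0.038 -0.02 ] | t 27.95 tcp [ 0.6035 -0.0729  0.1903] F [ 0.1 -0.9  0.4] gap -0.0
```

View pics/o_scene_205_160.png

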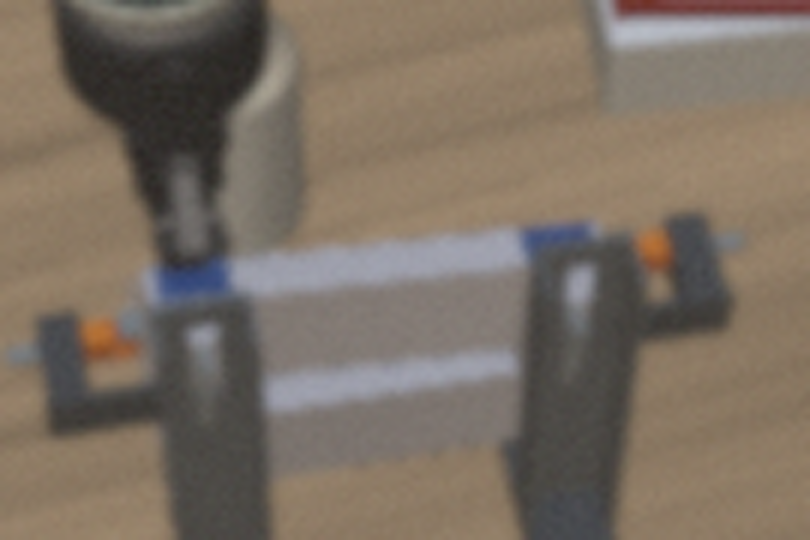

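View pics/o_w.png

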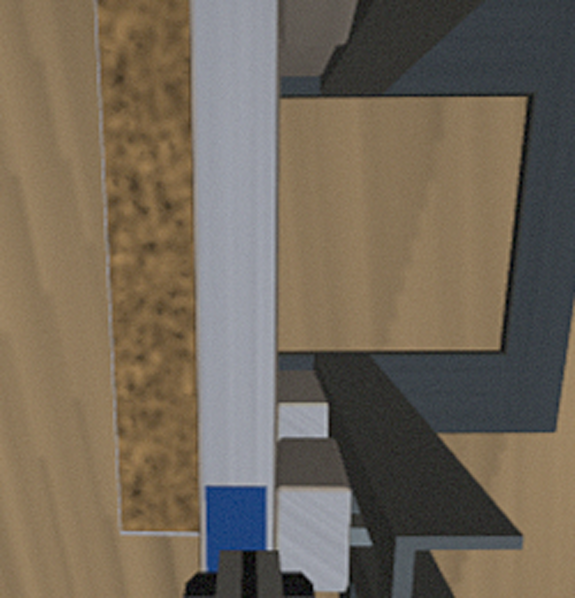

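```bash
python3 -m jog '[{"dx":0,"dy":0.2,"dz":0.04,"rx":0,"ry":0,"rz":0,"jaw":-1},{"dx":0,"dy":0.4,"dz":0.04,"rx":0,"ry":0,"rz":0,"jaw":-1},{"dx":0,"dy":0.5,"dz":0.04,"rx":0,"ry":0,"rz":0,"jaw":-1},{"dx":0,"dy":0.56,"dz":0.04,"rx":0,"ry":0,"rz":0,"jaw":-1},{"dx":0,"dy":0.61,"dz":0.04,"rx":0,"ry":0,"rz":0,"jaw":-1},{"dx":-0.02,"dy":0.66,"dz":0.04,"rx":0,"ry":0,"rz":0,"jaw":-1},{"dx":-0.04,"dy":0.71,"dz":0.04,"rx":0,"ry":0,"rz":0,"jaw":-1},{"dx":-0.05,"dy":0.75,"dz":0.04,"rx":0,"ry":0,"rz":0,"jaw":-1},{"dx":-0.05,"dy":0.75,"dz":0.04,"rx":0,"ry":0,"rz":0,"jaw":-1},{"dx":-0.05,"dy":0.75,"dz":0.04,"rx":0,"ry":0,"rz":0,"jaw":-1}]'
python3 -m jog '[{"dx":-0.01,"dy":0.02,"dz":0,"rx":0,"ry":0,"rz":0,"jaw":-1},{"dx":-0.02,"dy":0.04,"dz":0,"rx":0,"ry":0,"rz":0,"jaw":-1},{"dx":-0.03,"dy":0.06,"dz":0,"rx":0,"ry":0,"rz":0,"jaw":-1},{"dx":-0.04,"dy":0.08,"dz":0,"rx":0,"ry":0,"rz":0,"jaw":-1},{"dx":-0.05,"dy":0.1,"dz":0,"rx":0,"ry":0,"rz":0,"jaw":-1},{"dx":-0.06,"dy":0.12,"dz":0,"rx":0,"ry":0,"rz":0,"jaw":-1},{"dx":-0.06,"dy":0.12,"dz":0,"rx":0,"ry":0,"rz":0,"jaw":-1},{"dx":-0.06,"dy":0.12,"dz":0,"rx":0,"ry":0,"rz":0,"jaw":-1},{"dx":-0.06,"dy":0.12,"dz":0,"rx":0,"ry":0,"rz":0,"jaw":-1},{"dx":-0.06,"dy":0.12,"dz":0,"rx":0,"ry":0,"rz":0,"jaw":-1}]'
```

```text
time: 29.1
tcp_pos: [0.6037, -0.0685, 0.1636]
orientation: [[0.994, 0.005, 0.113], [-0.113, -0.0, 0.994], [0.005, -1.0, 0.0]]
wrist_force: [0.2, 2.0, 6.4]
finger_gap: -0.0004
time: 30.1
tcp_pos: [0.6035, -0.0688, 0.1617]
orientation: [[0.993, 0.012, 0.113], [-0.113, -0.002, 0.994], [0.012, -1.0, -0.0]]
wrist_force: [4.1, 2.0, 11.0]
finger_gap: -0.0003
```

```bash
python3 -m jog '[{"dx":0,"dy":0.02,"dz":0,"rx":0,"ry":0,"rz":0,"jaw":-1},{"dx":0,"dy":0.04,"dz":0,"rx":0,"ry":0,"rz":0,"jaw":-1},{"dx":0,"dy":0.06,"dz":0,"rx":0,"ry":0,"rz":0,"jaw":-1},{"dx":0,"dy":0.08,"dz":0,"rx":0,"ry":0,"rz":0,"jaw":-1},{"dx":0,"dy":0.1,"dz":0,"rx":0,"ry":0,"rz":0,"jaw":-1},{"dx":0,"dy":0.12,"dz":0,"rx":0,"ry":0,"rz":0,"jaw":-1},{"dx":0,"dy":0.12,"dz":0,"rx":0,"ry":0,"rz":0,"jaw":-1},{"dx":0,"dy":0.12,"dz":0,"rx":0,"ry":0,"rz":0,"jaw":-1},{"dx":0,"dy":0.12,"dz":0,"rx":0,"ry":0,"rz":0,"jaw":-1},{"dx":0,"dy":0.12,"dz":0,"rx":0,"ry":0,"rz":0,"jaw":-1}]'
python3 - <<'E'
from go import *
snap("p")
crop("p","scene",205,160,340,250,6)
crop("p","side",230,120,340,250,5)
E
```

```text
time: 31.1
tcp_pos: [0.6003, -0.0687, 0.1541]
orientation: [[0.993, 0.002, 0.114], [-0.114, -0.001, 0.993], [0.002, -1.0, -0.001]]
wrist_force: [-3.6, 0.6, 10.4]
finger_gap: -0.0003
```

View pics/p_scene_205_160.png

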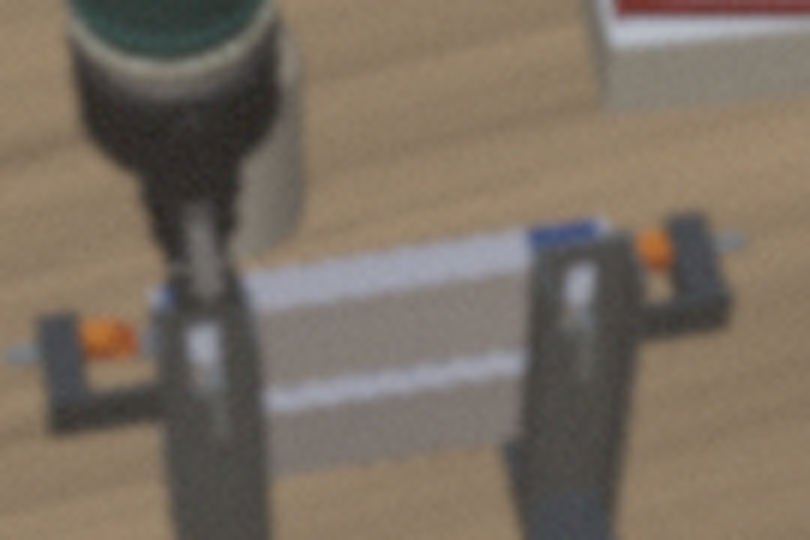

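View pics/p_side_230_120.png

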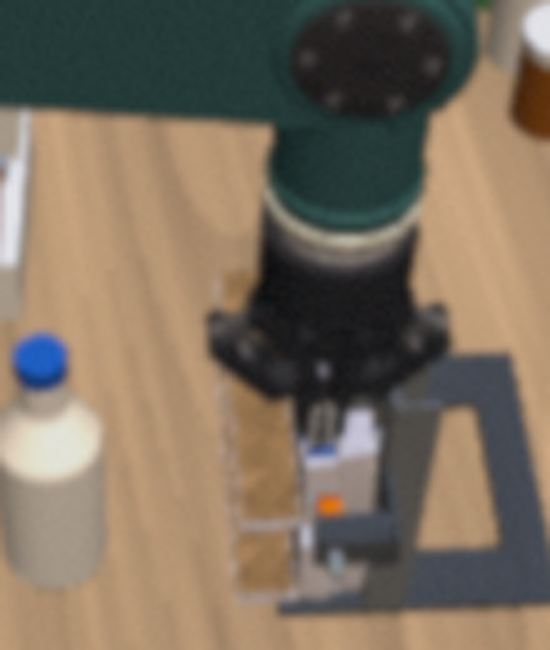

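```bash
python3 -m jog '[{"dx":0,"dy":-0.2,"dz":0,"rx":0,"ry":0,"rz":0,"jaw":-1},{"dx":0.1,"dy":-0.6,"dz":0.1,"rx":0,"ry":0,"rz":0,"jaw":-1},{"dx":0.12,"dy":-0.8,"dz":0.5,"rx":0,"ry":0,"rz":0,"jaw":-1},{"dx":0.12,"dy":-0.8,"dz":1,"rx":0,"ry":0,"rz":0,"jaw":-1},{"dx":0.12,"dy":-0.8,"dz":1.5,"rx":0,"ry":0,"rz":0,"jaw":-1},{"dx":0.12,"dy":-0.8,"dz":1.75,"rx":0,"ry":0,"rz":0,"jaw":-1},{"dx":0.12,"dy":-0.6,"dz":1.75,"rx":0,"ry":0,"rz":0,"jaw":-1},{"dx":0.12,"dy":-0.4,"dz":1.75,"rx":0,"ry":0,"rz":0,"jaw":-1},{"dx":0.12,"dy":-0.2,"dz":1.75,"rx":0,"ry":0,"rz":0,"jaw":-1},{"dx":0.12,"dy":-0.1,"dz":1.75,"rx":0,"ry":0,"rz":0,"jaw":-1}]'
python3 -m jog '[{"dx":0,"dy":0.05,"dz":0,"rx":0,"ry":0,"rz":0,"jaw":-1},{"dx":0,"dy":0.1,"dz":0,"rx":0,"ry":0,"rz":0,"jaw":-1},{"dx":0,"dy":0.15,"dz":0,"rx":0,"ry":0,"rz":0,"jaw":-1},{"dx":0,"dy":0.18,"dz":0,"rx":0,"ry":0,"rz":0,"jaw":-1},{"dx":0,"dy":0.2,"dz":0,"rx":0,"ry":0,"rz":0,"jaw":-1},{"dx":0,"dy":0.2,"dz":0,"rx":0,"ry":0,"rz":0,"jaw":-1},{"dx":0,"dy":0.2,"dz":0,"rx":0,"ry":0,"rz":0,"jaw":-1},{"dx":0,"dy":0.2,"dz":0,"rx":0,"ry":0,"rz":0,"jaw":-1},{"dx":0,"dy":0.2,"dz":0,"rx":0,"ry":0,"rz":0,"jaw":-1},{"dx":0,"dy":0.2,"dz":0,"rx":0,"ry":0,"rz":0,"jaw":-1}]'
python3 -m jog '[{"dx":0,"dy":-0.2,"dz":0,"rx":0,"ry":0,"rz":0,"jaw":-1},{"dx":0,"dy":-0.6,"dz":0,"rx":0,"ry":0,"rz":0,"jaw":-1},{"dx":0,"dy":-1.2,"dz":0,"rx":0,"ry":0,"rz":0,"jaw":-1},{"dx":0,"dy":-2,"dz":0,"rx":0,"ry":0,"rz":0,"jaw":-1},{"dx":0,"dy":-2.8,"dz":0,"rx":0,"ry":0,"rz":0,"jaw":-1},{"dx":0,"dy":-3.5,"dz":0,"rx":0,"ry":0,"rz":0,"jaw":-1},{"dx":-0.3,"dy":-3.8,"dz":0,"rx":0,"ry":0,"rz":0,"jaw":-1},{"dx":-0.8,"dy":-3.8,"dz":0,"rx":0,"ry":0,"rz":0,"jaw":-1},{"dx":-1.3,"dy":-3.8,"dz":0,"rx":0,"ry":0,"rz":0,"jaw":-1},{"dx":-1.6,"dy":-3.8,"dz":0,"rx":0,"ry":0,"rz":0,"jaw":-1}]'
python3 - <<'E'
from go import *
snap("q")
crop("q","scene",205,160,340,250,6)
crop("q","side",230,120,340,250,5)
E
```

```text
time: 32.25
tcp_pos: [0.6117, -0.0002, 0.1544]
orientation: [[0.993, -0.003, 0.115], [-0.115, 0.0, 0.993], [-0.003, -1.0, -0.0]]
wrist_force: [-4.1, -0.2, 11.7]
finger_gap: -0.0
time: 33.25
tcp_pos: [0.6119, -0.0002, 0.1541]
orientation: [[0.993, 0.002, 0.115], [-0.115, -0.001, 0.993], [0.002, -1.0, -0.0]]
wrist_force: [-11.5, 0.2, 21.5]
finger_gap: 0.0001
time: 34.25
tcp_pos: [0.5471, 0.0077, 0.2984]
orientation: [[0.993, -0.003, 0.114], [-0.114, 0.0, 0.993], [-0.003, -1.0, 0.0]]
wrist_force: [0.2, 0.8, -0.3]
finger_gap: -0.0005
```

View pics/q_scene_205_160.png

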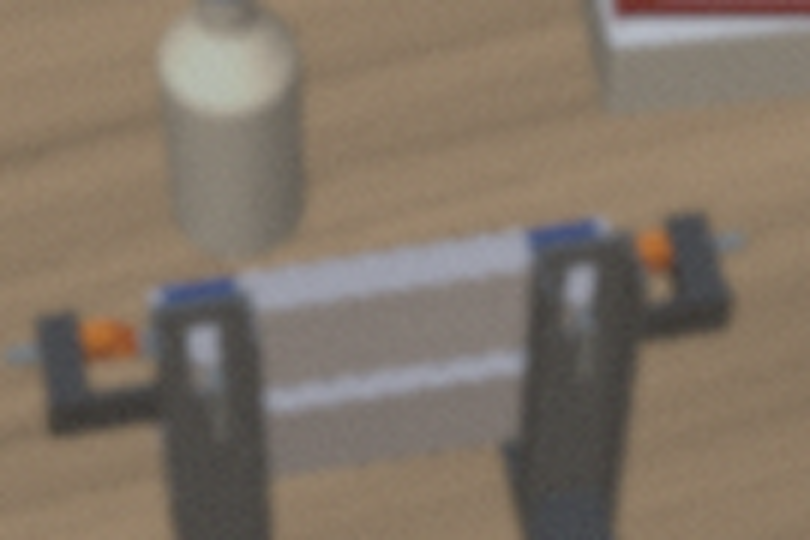

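View pics/q_side_230_120.png

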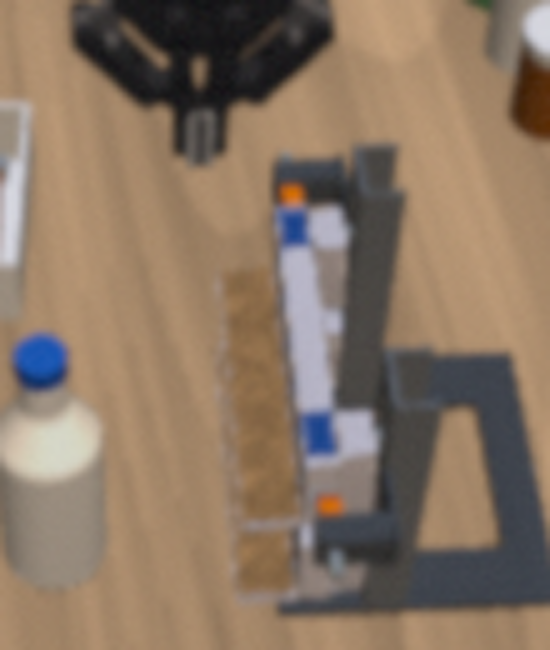

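View pics/q_wrist.png

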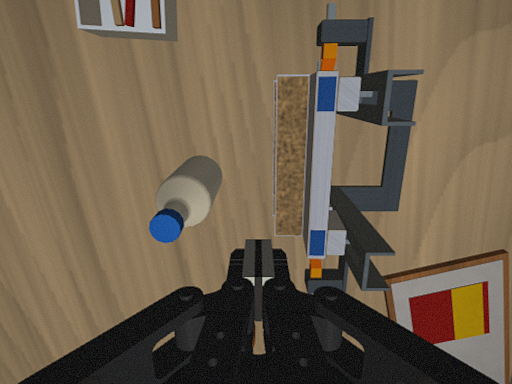

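```bash
python3 - <<'E'
from fit import *
from go import RACK
S,D=load("q","scene"),load("q","side")
b=[((-30,-75,60),(320,434)),((-30,75,60),(294,229)),((0,-60,60),(375,411)),((-75,-95,7),(242,524)),((0,90,60),(349,209)),((-40,-95,60),(304,458))]
a=[((-30,-75,60),(199,293)),((-30,75,60),(563,234)),((-40,95,60),(605,219)),((-40,-95,60),(152,293))]
o=[(D,X,full((230,120),5,u)) for X,u in b]+[(S,X,full((205,160),6,u)) for X,u in a]
x,r,_=fit(o,[.64,0,-.11,.1],True); print(x.round(4),r.round(1).tolist())
c,s=np.cos(RACK[2]),np.sin(RACK[2]); d=x[:2]-RACK[:2]; print("in rack mm",(1000*np.array([c*d[0]+s*d[1],-s*d[0]+c*d[1]])).round(1),x[2]-RACK[2])
A=load("a","scene")["frame"].astype(int);Q=S["frame"].astype(int)
for n,(x0,y0,x1,y1) in dict(bottle=(225,145,262,180),jar=(130,200,160,235),tub=(298,132,360,180)).items(): print(n,np.abs(A-Q)[y0:y1,x0:x1].mean().round(2))
cv2.imwrite("pics/q_hw.png",cv2.resize(load("q","wrist")["frame"][0:300,260:440],None,fx=3,fy=2,interpolation=cv2.INTER_CUBIC))
E
```

```text
[ 0.641   0.0021 -0.1085  0.0949] [[0.3, -0.0], [0.4, -0.1], [-0.3, -0.3], [-0.9, -0.2], [-1.0, -0.2], [0.5, 1.4], [0.0, 1.4], [0.2, 1.5], [0.2, -0.5], [-0.9, -0.7]]
in rack mm [-1.6  2.2] 0.004963339573246364
bottle 3.68
jar 3.01
tub 2.9
```

View pics/q_hw.png

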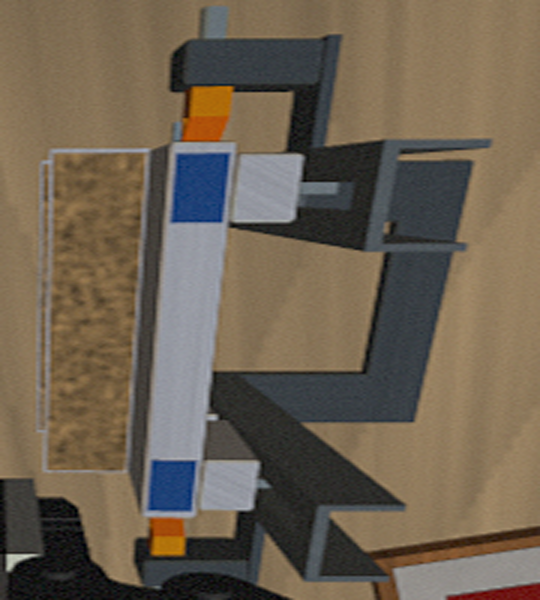

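View pics/q_scene.png

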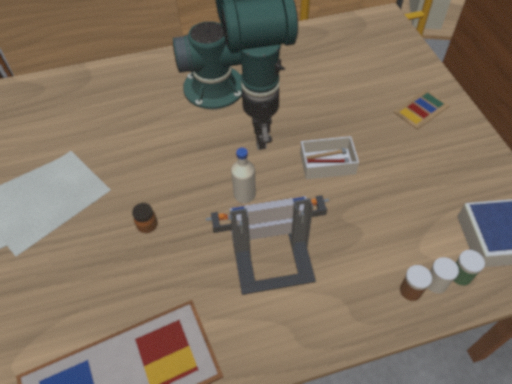

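```bash
python3 -c "
from plant import ctrl
print(ctrl.hand_in())"
```

```text
the job is handed in; nothing more can be done
None
```

The rail is hooked into both upper slots and pressed fully home, with both orange catches snapped back over its lugs. I handed it in at about 34 s with the arm clear.

- **Hanging:** I gripped the rail mid-length, put both hooks through the slots and lowered it. I then let go so it hung resting on the two catches before any pressing.
- **Pressing:** My first press at mid-length stalled part way, and so at first did one on the left pad, with up to about 29 N on the wrist. Pressing harder there while easing the tool forward released it. I then pressed the right pad, and last mid-length again to check it was seated.
- **Final checks:**
  - **Seating:** The last picture shows both bolts over the lugs. A fit to the images puts the rail about 95 mm above the rack origin, where home is 96 mm. The tool stopped at 154 mm at left, right and middle, though the pad marks should be at 156 mm. The equal readings suggest both ends are down and that my height readings have a 1–2 mm offset.
  - **Bystanders:** The bottle, jar and tub look unmoved.
- **Imperfection:** The rail sits about 1.6 mm forward of the uprights and 2 mm to the left. Both are within the hook play, and I left it that way.

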